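Open the chaff trap and lay out its cleaning kit

TASK

Get the chaff trap ready for cleaning: lift its clear guard gently right up onto its stop, unscrew the red cross-handled clean-out plug (anticlockwise) until its thread lets go, draw it straight out and lay it in the wide bay of the kit tray. Lay those cleaning tools that are on the table into the tray's narrow lanes, lengthwise and lying flat about the middle of the lane, in their order of use counted from the wide bay: brush in the first lane, spoon in the second, pen in the third (the lane of a missing tool stays empty). With the plug out, lower the guard gently fully shut again, and leave the vials and the bowls where they are.

Things in the scene. Friction and masses are not known exactly. Their poses are not given: they have to be found in the camera images.
- trap: Chaff trap: grey block 55 deep x 112 wide x 124 mm high, fixed to the table for the run. Origin on the table under the middle of its front face; its x axis points into the block (away from the robot), y to the left, z up. The port is in the front face; a clear guard plate covers the plug from above.
- port_mouth (a point): Centre of the port's mouth in the front face, 85 mm up; axes as trap, the plug comes out along -x. Screwed home, the plug's origin is 22 mm in front. Seen from the robot it unscrews anticlockwise (top to +y: negative about x); the thread drives it out 6 mm in 75 degrees, it is free from about 100 on and meets a stop at about 130. It turns stiffly enough to stay where it is left.
- guard (a joint): Guard's hinge angle in rad: 0 shut (the plate lies level), starts shut or a little open, 1.75 fully raised on its stop (10 degrees past upright). The hinge is stiff: the guard stays where it is left; moving it takes about 2 N at the bar.
- guard_hinge (a point): Middle of the guard's hinge line, on the top of the trap, 135 mm above the table; axes as trap, the hinge line is its y axis. The front of the guard swings up and back, over the trap.
- guard_bar (a point): Middle of the guard's handle: a round black bar 10 mm thick and 80 mm long, parallel to the hinge line and 134 mm from it. The clear plate (3 mm thick, 104 mm wide) reaches 100 mm from the hinge line, so that there is a gap of 29 mm between bar and plate, closed at the bar's ends by two arms.
- plug: Clean-out plug, 110 g. Origin on its axis amid the red cross handle; x points along the brass shaft, -x along the black nose. Cross: 4 arms, 10 mm wide, 11 mm thick along x, 34 mm long from the axis, one of them leaning 30 degrees from z to -y. Shaft 20 mm thick, to 65 mm behind the origin (28 mm hub for the first 6 mm); 37.5 mm behind it two lugs reach 17 mm from the axis. Screwed home its axes are the trap's.
- plug_nose (a point): Middle of the plug's nose, a black round grip 20 mm thick that reaches from 6 to 40 mm in front of the plug's origin; this point is on the axis, 23 mm in front of the origin; axes as plug. The plug is drawn straight out by it; it is clear of the port when its origin is 65 mm in front of the mouth.
- tray: Grey kit tray, 192 x 265 mm, fixed for the run; floor 3 mm thick, rim 16 mm high, dividers 11 mm high and 3 mm thick. Origin under its middle, on the table. Its bays run along its x axis (184 mm long inside) and lie side by side along y.
- bay (a point): Middle of the floor of the wide bay (88 mm wide, black mat), at the trap's end of the tray; axes as tray.
- lane1 (a point): Middle of the floor of the first narrow lane (54 mm wide), next to the wide bay; axes as tray. For the brush.
- lane2 (a point): Middle of the floor of the second narrow lane (54 mm wide); axes as tray. For the spoon.
- lane3 (a point): Middle of the floor of the third narrow lane (54 mm wide), farthest from the wide bay; axes as tray. For the pen.
- brush: Wooden brush with black bristles, 151 mm long along its y axis, 40 g; may be absent. Origin on its underside; y from -75 (end of the handle) to +76 mm (end of the bristles). Handle 14 mm wide and 13 mm high from y = -75 to +15 mm, head 28 mm wide in front of it.
- spoon: Steel cupping spoon, 166 mm long along its y axis, 42 g; may be absent. Origin on its underside in the middle of its length; handle about 10 mm wide and up to 17 mm high from y = -83 to +37 mm, bowl 40 mm wide and 15 mm high from there to +83 mm.
- pen: Grey click pen, 132 mm long along its y axis, 11 g; may be absent. Origin at its underside; barrel about 10 mm thick, from y = -66 to +56 mm, its middle 1 mm to +x of the origin, clip on the -x side. It may roll a little.
- vial_yellow: Yellow vial, 21 mm wide, 40 mm high, origin at its foot. Leave alone.
- vial_black: Black vial, 21 mm wide, 40 mm high, origin at its foot. Leave alone.
- bowl_a: White cupping bowl of coffee, 114 mm wide, 66 mm high, origin at its foot. Leave alone. More bowls and a red vial stand fixed elsewhere.
Mind the look-alikes: they are no part of the job. There is more than one size of the plug; the job needs the larger.

How it is judged:
By the outcome, as a careful person would: the job done as asked, in the order asked, and still so for the second after the job is handed in, with the robot touching nothing.
Of brush, spoon, pen only 2 to 3 are there at a start; the rules pass over those that are not, and their reading is None.
At some moment in a run one of brush, spoon, pen may be knocked a few centimetres aside while the robot is not near it.
Once in a run the grip may slacken for a moment while it holds something.
It also fails if it takes over 210 s, if anything falls off the work surface, if the arm or the gripper's body presses on something with over 40 N, if the wrist force passes 120 N, or if a joint passes its speed limit or range.

ROBOT

A 7-joint arm with a two-finger parallel gripper is mounted at the origin on the work surface; the furniture and walls round the work are solid. World frame = base frame: x ahead of the robot, y to its left, z up, the work surface at z = 0. Lengths are in m, angles in rad, forces in N, time in s.
With the tool pointing down it reaches from about 0.425 to 0.925 m from the base axis. Payload 6.8 kg.
Tool frame: the origin (TCP) lies at the very end of the fingers, on their centre line; the grasp point (between the pads) lies 19 mm behind it (r.tcp_to_grasp is the distance from the TCP to the grasp point, in m); z points along the fingers, y is the line along which they close (so a half turn about z gives the same grasp; the last joint's range is limited). The gripper opens to 85 mm and grips with 20 to 120 N. Pads are 22 mm wide; open, the fingers measure 114 mm over their backs; the gripper's body (76 mm by 85 mm) begins 54 mm behind the grasp point. The pads swing forward as they close: fully open they stand 13 mm farther back than shut.
Start: joints at [-1.252, 0.477, 0.022, 1.555, -0.011, 1.109, -0.083], TCP at [0.279, 0.614, 0.205] pointing down, gripper open.
Joint ranges: [-2.96, 2.96], [-0.34, 2.1], [-1.41, 1.46], [0.24, 2.44], [-1.37, 4.51], [0.17, 1.92], [-2.96, 2.96]. Speed limits (rad/s): [2.39, 2.39, 3.14, 3.14, 3.14, 3.14, 3.14].

INTERFACE

Orientations are given as a rotation vector (axis times angle).
In Python, from bench import r gives the robot as it stands.
- The arm moves only by the tool step_arm, never from a script. Its argument "moves" is a list of rows, each a list of 7 numbers: the shift along the tool's x, y, z in mm, then the turn, a rotation vector about the tool's x, y, z in rad, then the finger opening in mm, from 0 to 85.4. A call has 1 to 8 rows; each row is the pose to reach, as a shift and turn from the pose commanded when the call began, along the tool's axes at that moment; what a row does not reach only later rows make up. A row lasts 1/10 s, in which the tool goes at most 50 mm and 8.59 degrees, less where a joint would pass 70% of its speed; a pose out of reach is approached as far as the arm can. A call with a gripper value outside its range is refused whole. The fingers move at their own pace and stop on an object; "grip_force" is the grip in N (left out, the last holds). Time passes only in rows, so rows that repeat a pose let the fingers close. It gives the time, the measured TCP pose, the force, the opening and the grip force at its end, in the units of the state.
- r.get_obs(): the state, without advancing time (a new reading comes with each control period).
- r.grab_frame(name): name is "scene" or "top" or "wrist"; returns a dict with "image" (480x640x3 uint8, red, green, blue), "depth" (480x640 float32, m along the optical axis (not along the pixel's ray), 0 where there is no reading), "mtx" (3x3 intrinsics, pixels), "rvec" (rotation vector, rad) and "tvec" (3), from world to camera coordinates, as OpenCV has them. Camera axes: x right, y down, z forward; pixel columns grow to the right and rows downward; lengths in m; the calibration is good to about 2 mm. A picture is of the moment at which its call begins.
- r.hand_in(): hands the job in; it is judged then, once.
The state is a dict: "clock": time; "joints": joint angles; "qvel": joint speeds; "tau": joint torques, N m; "tcp_pos": TCP position; "orientation": TCP orientation; "contact_force": force on the tool from outside, world axes, zero at the start; "moment": the same for the moment, N m; "grip_width": finger opening in m; "gripper_force": force on a finger pad.
Only numpy, scipy, OpenCV 4.12 (cv2) and the standard library are available. Lean on these libraries where they do the work, as an engineer would, in place of code of your own. Each camera call takes 0.05 s, during which the arm holds its last target. There are 200 camera calls.

## Working session

There is one attempt and no reset: what is moved stays moved. The work goes in short steps, Python scripts to look and compute and a tool call to move; the robot and the scene stay as the last step left them, time stands still between calls to the robot, and variables do not carry over. Pictures are saved under pics/ and viewed, at most 14 in all, crops included, and the job is handed in when it is done.

Besides the shell and the picture viewer there is one more tool, called after "Call:" as name(argument=value, ...) on one line, values as JSON. step_arm: Moves the arm, as the interface text tells. Its arguments: {"type":"object","properties":{"moves":{"type":"array","items":{"type":"array","items":{"type":"number"}}},"grip_force":{"type":"number"}},"required":["moves"]}

```bash
ls; mkdir -p pics; cat > h.py <<'E'
import numpy as np, cv2
from bench import r
from scipy.spatial.transform import Rotation as R
def grab(n,save=None):
    f=r.grab_frame(n)
    if save: cv2.imwrite('pics/'+save,f['image'][:,:,::-1])
    np.savez('/tmp/%s.npz'%n,**f)
    return f
def load(n): return dict(np.load('/tmp/%s.npz'%n))
def cam(f):
    M=R.from_rotvec(np.ravel(f['rvec'])).as_matrix(); t=np.ravel(f['tvec']); return M,t
def ray(f,u,v):
    M,t=cam(f); d=M.T@np.linalg.inv(f['mtx'])@np.array([u,v,1.]); return -M.T@t,d
def onz(f,u,v,z):
    o,d=ray(f,u,v); return o+d*(z-o[2])/d[2]
def dep(f,u,v):
    o,d=ray(f,u,v); return o+d*f['depth'][int(v),int(u)]
def cross(f,a,g,b):
    o,d=ray(f,*a);p,e=ray(g,*b)
    s=np.linalg.lstsq(np.c_[d,-e],p-o,rcond=None)[0]
    P=o+d*s[0];Q=p+e*s[1];return (P+Q)/2,np.linalg.norm(P-Q)
def proj(f,P):
    M,t=cam(f); q=f['mtx']@(M@np.array(P)+t); return q[:2]/q[2]
def cloud(f):
    M,t=cam(f); v,u=np.mgrid[:480,:640]; K=f['mtx']
    z=f['depth']; X=np.stack([(u-K[0,2])/K[0,0]*z,(v-K[1,2])/K[1,1]*z,z],-1)
    return (X-t)@M
def tool(P):  # world point in tool axes mm from TCP
    o=r.get_obs(); return R.from_rotvec(o['orientation']).as_matrix().T@(np.array(P)-o['tcp_pos'])*1000
E
python3 - <<'E'
from h import *
for n in('scene','top','wrist'):
    f=grab(n,n+'0.png'); M,t=cam(f); print(n,-M.T@t,f['mtx'][0,0],M[2])
o=r.get_obs()
for k in o: print(k,np.round(o[k],3))
print(r.tcp_to_grasp)
E
```

```text
pics
scene [-0.18053496 -0.34398312  0.98357231] 481.28643398517033 [ 0.49754926  0.39015237 -0.77474245]
top [0.19692454 0.11978549 1.31225788] 457.72700478966516 [ 0.15892347 -0.00182544 -0.98728922]
wrist [0.21171931 0.64560158 0.37249784] 361.3296350192254 [ 0.26542796 -0.12371078 -0.95616089]
clock 0.15
joints [-1.252  0.478  0.022  1.556 -0.012  1.109 -0.083]
qvel [ 0.001 -0.002 -0.    -0.003 -0.     0.001 -0.   ]
tau [ 2.0000e-03 -5.9692e+01  1.6100e+00 -2.8149e+01  1.3000e-02  7.0000e-03
  0.0000e+00]
tcp_pos [0.279 0.614 0.204]
orientation [-6.65e-01 -3.07e+00  2.00e-03]
contact_force [ 0.194 -0.062 -0.207]
moment [0.027 0.009 0.024]
gripper_force 0.0
grip_width 0.085
0.0187
```

View pics/scene0.png

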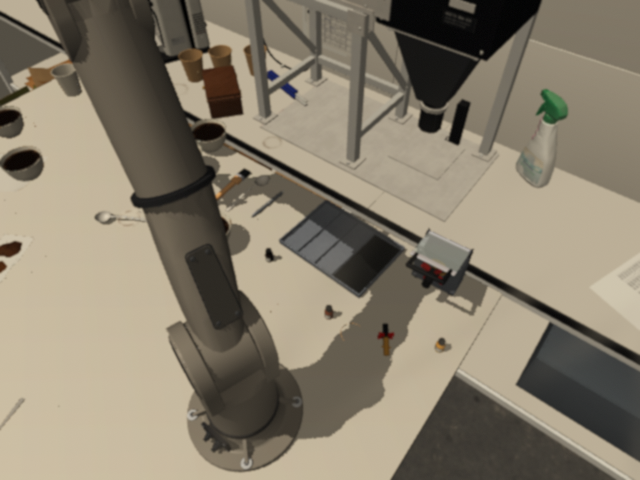

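View pics/top0.png

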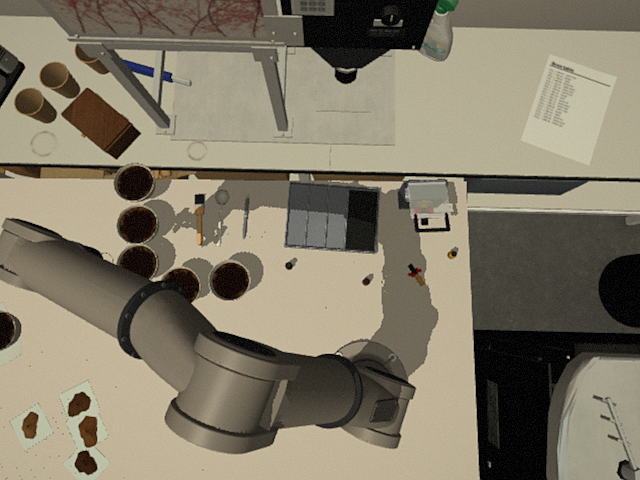

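Scene: spoon at about (105–165, 216), brush (235,183), pen (267,203), tray (342,245), trap (440,260), loose small plug (386,338). Top: brush (200,220), pen (247,217), tray (333,217), trap (427,200), and the arm hides the spoon.

```bash
python3 - <<'E'
from h import *
s=load('scene');t=load('top')
a=cv2.resize(t['image'][170:295,270:470],(800,500),interpolation=cv2.INTER_CUBIC)
cv2.imwrite('pics/c1.png',a[:,:,::-1])
b=cv2.resize(s['image'][215:315,390:490],(600,600),interpolation=cv2.INTER_CUBIC)
cv2.imwrite('pics/c2.png',b[:,:,::-1])
for n,u,v,z in [('brush head',200,196,.01),('brush tail',200,244,.01),('pen a',247,197,.005),('pen b',246,236,.005),('tray',291,184,.016),('tray',379,187,.016),('tray',376,252,.016),('tray',286,246,.016),('fakeplug',417,272,.01),('vial',290,264,.04)]:
    print(n,onz(t,u,v,z).round(3), dep(t,u,v).round(3))
for n,u,v in [('spoon bowl',105,217),('spoon handle',130,216)]:print(n,onz(s,u,v,.01).round(3),dep(s,u,v).round(3))
C=cloud(t)
for v in range(180,236,5): print(v,[tuple(C[v,u].round(3)) for u in (405,425,445)])
E
```

```text
brush head [0.516 0.485 0.01 ] [0.516 0.485 0.009]
brush tail [0.375 0.475 0.01 ] [0.375 0.475 0.011]
pen a [0.518 0.349 0.005] [0.517 0.348 0.007]
pen b [0.402 0.346 0.005] [0.403 0.346 0.001]
tray [0.557 0.22  0.016] [0.561 0.221 0.003]
tray [ 0.555 -0.037  0.016] [ 0.558 -0.038  0.004]
tray [ 0.363 -0.029  0.016] [ 0.365 -0.031  0.004]
tray [0.374 0.228 0.016] [0.374 0.228 0.015]
fakeplug [ 0.309 -0.147  0.01 ] [ 0.308 -0.143  0.029]
vial [0.321 0.213 0.04 ] [0.322 0.214 0.025]
spoon bowl [0.149 0.665 0.01 ] [0.151 0.671 0.004]
spoon handle [0.193 0.614 0.01 ] [ 0.197  0.625 -0.001]
180 [(np.float64(0.197), np.float64(0.12), np.float64(1.312)), (np.float64(0.547), np.float64(-0.147), np.float64(0.125)), (np.float64(0.544), np.float64(-0.197), np.float64(0.139))]
185 [(np.float64(0.527), np.float64(-0.09), np.float64(0.141)), (np.float64(0.529), np.float64(-0.144), np.float64(0.14)), (np.float64(0.53), np.float64(-0.197), np.float64(0.139))]
190 [(np.float64(0.518), np.float64(-0.093), np.float64(0.125)), (np.float64(0.515), np.float64(-0.143), np.float64(0.141)), (np.float64(0.516
[... 1003 characters left out ...]
115), np.float64(-0.001)), (np.float64(0.444), np.float64(-0.153), np.float64(0.092)), (np.float64(0.432), np.float64(-0.19), np.float64(0.158))]
225 [(np.float64(0.446), np.float64(-0.115), np.float64(0.004)), (np.float64(0.433), np.float64(-0.156), np.float64(0.08)), (np.float64(0.419), np.float64(-0.189), np.float64(0.159))]
230 [(np.float64(0.432), np.float64(-0.115), np.float64(-0.001)), (np.float64(0.403), np.float64(-0.136), np.float64(0.17)), (np.float64(0.404), np.float64(-0.187), np.float64(0.167))]
235 [(np.float64(0.417), np.float64(-0.115), np.float64(0.003)), (np.float64(0.419), np.float64(-0.174), np.float64(-0.001)), (np.float64(0.419), np.float64(-0.231), np.float64(0.003))]
```

View pics/c1.png

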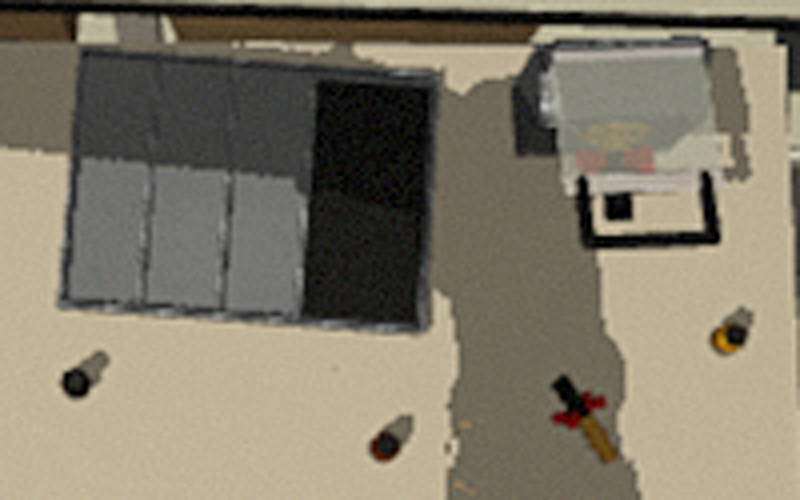

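View pics/c2.png

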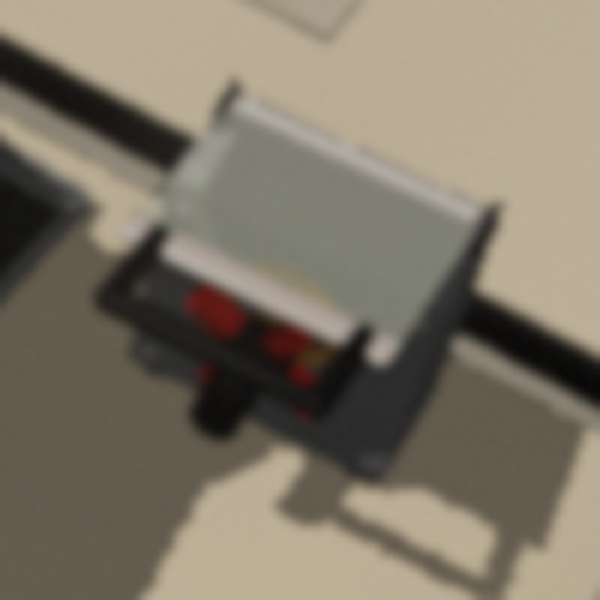

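Top crop: the guard is slightly open, with its bar at the lower edge around crop (650,240) and the plug nose at crop (619,207). The tray is slightly yawed, with the black bay on the right. Second crop: the red cross and nose are under the guard. I'll set out towards the bar.

```bash
cat >> h.py <<'E'
def frame(xt,zt=(0,0,-1)):
    z=np.array(zt,float);z/=np.linalg.norm(z);x=np.array(xt,float);x-=z*(x@z);x/=np.linalg.norm(x)
    return np.c_[x,np.cross(z,x),z]
def plan(P,M=None,grasp=False):
    """shift (mm) and turn (rad) in tool axes from the present pose"""
    o=r.get_obs(); A=R.from_rotvec(o['orientation']).as_matrix()
    if M is None: M=A
    P=np.array(P,float)
    if grasp: P=P+M[:,2]*r.tcp_to_grasp
    return (A.T@(P-o['tcp_pos'])*1000).round(1), R.from_matrix(A.T@M).as_rotvec().round(3)
def st():
    o=r.get_obs()
    for k in ('clock','joints','tcp_pos','orientation','contact_force','grip_width','gripper_force'): print(k,np.round(o[k],3))
E
python3 - <<'E'
from h import *
print(plan((.46,.25,.36)))
print(plan((.42,-.16,.33),frame((0,1,0))))
E
```

```text
(array([-315.3, -256.8, -155.4]), array([0., 0., 0.]))
(array([-448.6, -646.5, -124.9]), array([-1.000e-03,  1.000e-03,  1.144e+00]))
```

Call:
step_arm(moves=[[-100, -80, -100, 0, 0, 0.1, 85], [-315, -257, -155, 0, 0, 0.4, 85], [-315, -257, -155, 0, 0, 0.5, 85], [-315, -257, -155, 0, 0, 0.6, 85], [-315, -257, -155, 0, 0, 0.7, 85], [-315, -257, -155, 0, 0, 0.8, 85], [-315, -257, -155, 0, 0, 0.8, 85], [-315, -257, -155, 0, 0, 0.8, 85]])

```text
clock: 0.95
tcp_pos: [0.4443, 0.2801, 0.3484]
orientation: [-1.808, -2.569, -0.0]
contact_force: [0.2, 0.5, 0.4]
grip_width: 0.0846
gripper_force: 0.0
```

```bash
python3 - <<'E'
from h import *
st();print(plan((.42,-.16,.33),frame((0,1,0))))
E
```

```text
clock 0.95
joints [-0.973  0.113  0.325  1.731 -0.038  1.304 -0.296]
tcp_pos [0.444 0.28  0.348]
orientation [-1.808 -2.569 -0.   ]
contact_force [0.168 0.527 0.361]
grip_width 0.085
gripper_force 0.0
(array([-406.1, -171.3,   18.4]), array([-0.   , -0.   ,  0.344]))
```

Call:
step_arm(moves=[[-406, -171, 18, 0, 0, 0.344, 85], [-406, -171, 18, 0, 0, 0.344, 85], [-406, -171, 18, 0, 0, 0.344, 85], [-406, -171, 18, 0, 0, 0.344, 85], [-406, -171, 18, 0, 0, 0.344, 85], [-406, -171, 18, 0, 0, 0.344, 85], [-406, -171, 18, 0, 0, 0.344, 85], [-406, -171, 18, 0, 0, 0.344, 85]])

```text
clock: 1.75
tcp_pos: [0.4214, -0.119, 0.3315]
orientation: [-2.221, -2.221, -0.002]
contact_force: [1.0, 0.3, -0.7]
grip_width: 0.0848
gripper_force: 0.0
```

Call:
step_arm(moves=[[0, 0, 0, 0, 0, 0, 85], [0, 0, 0, 0, 0, 0, 40], [0, 0, 0, 0, 0, 0, 24], [0, 0, 0, 0, 0, 0, 24]])

```text
clock: 2.15
tcp_pos: [0.4224, -0.1156, 0.3314]
orientation: [-2.218, -2.224, 0.0]
contact_force: [-0.4, -0.8, 0.5]
grip_width: 0.0432
gripper_force: 0.0
```

```bash
python3 - <<'E'
from h import *
st()
f=grab('wrist','w1.png')
E
```

```text
clock 2.15
joints [-0.649 -0.103  0.73   1.947  0.072  1.272  0.061]
tcp_pos [ 0.422 -0.116  0.331]
orientation [-2.218 -2.224  0.   ]
contact_force [-0.415 -0.844  0.455]
grip_width 0.043
gripper_force 0.0
```

View pics/w1.png

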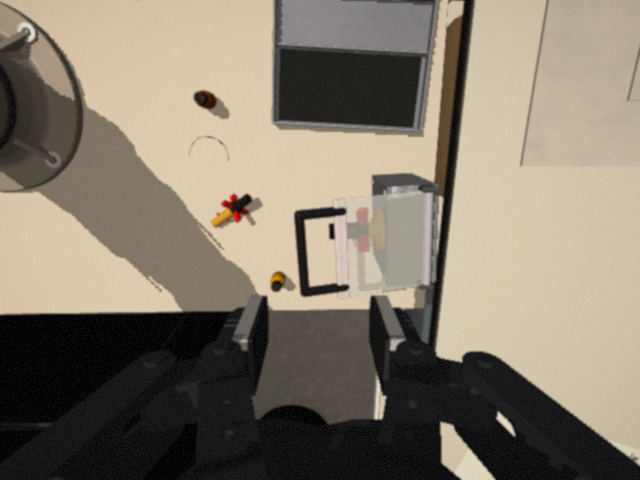

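Wrist: the guard bar runs from about (298,212) to (305,293), the hinge is at x≈432, and the nose is at (337,232).

```bash
python3 - <<'E'
from h import *
f=load('wrist');t=load('top')
C=cloud(f);im=f['image'].astype(int)
dark=(im.max(2)<60)
# bar ROI
m=np.zeros_like(dark);m[222:285,290:316]=1;m&=dark;m&=(C[...,2]>.12)
P=C[m];print('bar pts',len(P),P.mean(0).round(4),'top z',np.percentile(P[:,2],[10,50,90]).round(4))
v,u=np.nonzero(m);l=np.polyfit(P[:,1],P[:,0],1);print('bar slope dx/dy',l[0])
print('bar y-range (arms)',[C[a,b].round(3) for a,b in((213,320),(290,325))])
# two-view: bar left/right ends
mt=(t['image'].astype(int).max(2)<70)
for vv in range(224,236): 
    us=np.nonzero(mt[vv,405:460])[0]+405; print(vv,us.min() if len(us) else None,us.max() if len(us) else None,len(us))
vs,us=np.nonzero(dark[200:300,292:350]);vs+=200;us+=292
k=us<312;print('wrist bar rows',vs[k].min(),vs[k].max())
for vv in (220,235,250,265,280):
    uu=np.nonzero(dark[vv,285:325])[0]+285; print(vv,uu.min(),uu.max(),C[vv,int(uu.mean())].round(3))
# hinge area + plate
for vv,uu in ((230,432),(270,432),(230,345),(270,345),(240,415),(270,415),(232,334),(232,338)): print(vv,uu,C[vv,uu].round(3),im[vv,uu])
# nose
E
```

```text
bar pts 469 [ 0.4063 -0.1505  0.169 ] top z [0.1665 0.1676 0.1687]
bar slope dx/dy -0.03388031309905242
bar y-range (arms) [array([ 0.424, -0.113,  0.163]), array([ 0.429, -0.192,  0.163])]
224 415 448 12
225 415 449 7
226 415 448 6
227 415 449 7
228 415 449 18
229 415 449 35
230 415 449 35
231 416 436 21
232 None None 0
233 None None 0
234 None None 0
235 None None 0
wrist bar rows 210 295
220 296 303 [ 0.404 -0.118  0.169]
235 297 304 [ 0.405 -0.133  0.169]
250 298 305 [ 0.406 -0.148  0.167]
265 299 305 [ 0.407 -0.163  0.168]
280 301 307 [ 0.408 -0.179  0.168]
230 432 [ 0.545 -0.14   0.122] [101  96  94]
270 432 [ 0.549 -0.185  0.124] [102  98  97]
230 345 [ 0.449 -0.131  0.155] [205 187 175]
270 345 [ 0.45  -0.173  0.157] [218 198 187]
240 415 [ 0.523 -0.147  0.138] [160 156 147]
270 415 [ 0.526 -0.18   0.137] [161 157 146]
232 334 [ 0.441 -0.151  0.091] [127 116 107]
232 338 [ 0.442 -0.133  0.158] [218 200 187]
```

```bash
python3 - <<'E'
from h import *
M=frame((-.055,.998,0))
print(plan((.406,-.151,.213),M,True));print(plan((.406,-.151,.163),M,True))
E
```

```text
(array([-35.1, -16.4, 137.1]), array([-0.   ,  0.   , -0.052]))
(array([-35.1, -16.4, 187.1]), array([-0.   ,  0.   , -0.052]))
```

Call:
step_arm(moves=[[-35, -16, 50, 0, 0, -0.052, 24], [-35, -16, 90, 0, 0, -0.052, 24], [-35, -16, 120, 0, 0, -0.052, 24], [-35, -16, 137, 0, 0, -0.052, 24], [-35, -16, 137, 0, 0, -0.052, 24], [-35, -16, 137, 0, 0, -0.052, 24]])

```text
clock: 2.8
tcp_pos: [0.4066, -0.1517, 0.1949]
orientation: [2.162, 2.279, -0.001]
contact_force: [-0.2, 0.3, 0.3]
grip_width: 0.0242
gripper_force: 0.0
```

```bash
python3 - <<'E'
from h import *
st()
M=frame((-.055,.998,0))
print(plan((.406,-.151,.163),M,True))
f=grab('wrist','w2.png')
C=cloud(f);im=f['image'].astype(int);m=(C[...,2]>.145)&(C[...,2]<.18)&(C[...,0]<.418)&(C[...,0]>.39)&(abs(C[...,1]+.15)<.06)
P=C[m];print(len(P),P.min(0),P.max(0)); 
for y in np.arange(-.19,-.1,.01):
    q=P[abs(P[:,1]-y)<.004]
    if len(q): print(round(y,3),q[:,0].mean().round(4),np.percentile(q[:,2],80).round(4))
E
```

```text
clock 2.8
joints [-0.585  0.084  0.863  2.153 -0.079  0.935  0.376]
tcp_pos [ 0.407 -0.152  0.195]
orientation [ 2.162e+00  2.279e+00 -1.000e-03]
contact_force [-0.179  0.341  0.337]
grip_width 0.024
gripper_force 0.0
(array([ 0.8, -0.6, 50.6]), array([-0.   ,  0.001, -0.002]))
2789 [ 0.39912088 -0.19863318  0.15914915] [ 0.41799585 -0.10850239  0.16997016]
-0.19 0.4109 0.1678
-0.18 0.408 0.168
-0.17 0.4074 0.168
-0.16 0.4066 0.168
-0.15 0.406 0.1678
-0.14 0.4055 0.1681
-0.13 0.4049 0.1681
-0.12 0.4059 0.1678
-0.11 0.4092 0.1668
```

View pics/w2.png

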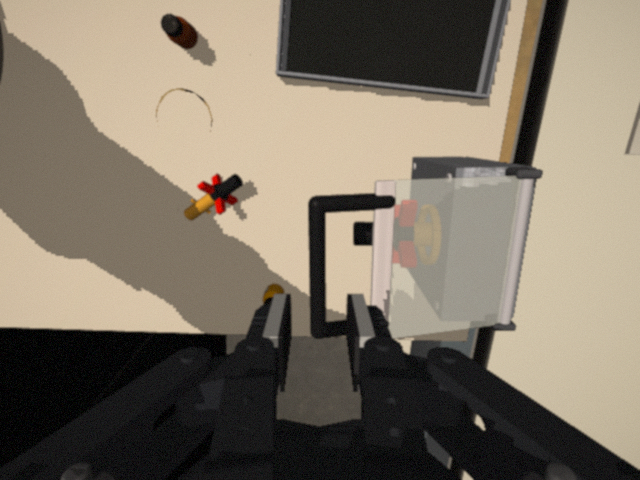

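Wrist: the fingers stand either side of the bar (319, 200–330) and clear the plate edge (378). Going down to grip.

Call:
step_arm(moves=[[0, 0, 15, 0, 0, 0, 24], [1, -1, 35, 0, 0, 0, 24], [1, -1, 50, 0, 0, 0, 24], [1, -1, 50, 0, 0, 0, 24], [1, -1, 50, 0, 0, 0, 9], [1, -1, 50, 0, 0, 0, 6], [1, -1, 50, 0, 0, 0, 6], [1, -1, 50, 0, 0, 0, 6]], grip_force=20)

```text
clock: 3.65
tcp_pos: [0.4057, -0.1511, 0.1451]
orientation: [2.162, 2.278, 0.002]
contact_force: [-0.5, 0.5, -0.3]
grip_width: 0.0057
gripper_force: 0.0
```

```bash
python3 - <<'E'
from h import *
st()
a0=.2105
for a in np.arange(.2105,1.8,.05): print(round(a,2),round(134*(np.cos(a0)-np.cos(a)),1),round(-134*(np.sin(a)-np.sin(a0)),1))
E
```

```text
clock 3.65
joints [-0.529  0.192  0.844  2.21  -0.199  0.812  0.496]
tcp_pos [ 0.406 -0.151  0.145]
orientation [2.162e+00 2.278e+00 2.000e-03]
contact_force [-0.53   0.503 -0.267]
grip_width 0.006
gripper_force 0.0
0.21 0.0 -0.0
0.26 1.6 -6.5
0.31 3.4 -12.9
0.36 5.7 -19.3
0.41 8.2 -25.5
0.46 11.0 -31.5
0.51 14.1 -37.5
0.56 17.5 -43.2
0.61 21.2 -48.8
0.66 25.2 -54.2
0.71 29.5 -59.4
0.76 34.0 -64.4
0.81 38.7 -69.1
0.86 43.7 -73.6
0.91 48.9 -77.8
0.96 54.2 -81.8
1.01 59.8 -85.5
1.06 65.6 -88.9
1.11 71.5 -92.1
1.16 77.6 -94.9
1.21 83.8 -97.4
1.26 90.1 -99.6
1.31 96.6 -101.5
1.36 103.1 -103.0
1.41 109.7 -104.3
1.46 116.3 -105.2
1.51 123.0 -105.8
1.56 129.7 -106.0
1.61 136.4 -105.9
1.66 143.0 -105.5
1.71 149.7 -104.7
1.76 156.3 -103.6
```

```bash
python3 - <<'E'
from h import *
f=grab('wrist'); C=cloud(f)
s=cv2.resize(f['image'][120:480,200:560],(560,560));cv2.imwrite('pics/w3.png',s[:,:,::-1])
m=(C[...,2]>.10)&(C[...,2]<.19)&(C[...,0]<.425)&(C[...,0]>.38)&(C[...,1]>-.13)&(C[...,1]<-.105)
P=C[m];print(len(P))
for x in np.arange(.385,.425,.004):
    q=P[abs(P[:,0]-x)<.002]
    if len(q): print(round(x,3),np.percentile(q[:,2],[10,50,90]).round(4))
E
```

```text
1953
0.401 [0.1644 0.1665 0.1679]
0.405 [0.1661 0.1676 0.1685]
0.409 [0.1642 0.1662 0.1674]
0.413 [0.1629 0.1654 0.1665]
0.417 [0.1623 0.1644 0.1657]
0.421 [0.1616 0.1636 0.1647]
```

View pics/w3.png

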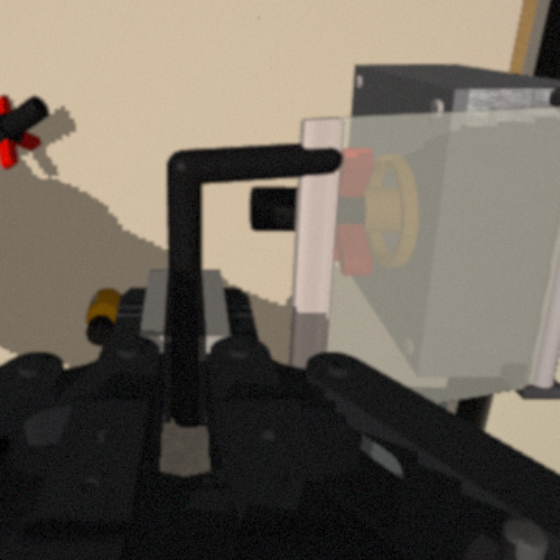

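Wrist crop: the bar (185, 160–425) passes over the closed pads, whose tips are at (185,310), so it's caged above them. That makes a good hook, so I'll lift gently and watch the force.

Call:
step_arm(moves=[[0, 1, -4, 0, 0, 0, 6], [0, 2, -8, 0, 0, 0, 6], [0, 3, -13, 0, 0, 0, 6], [0, 4, -16, 0, 0, 0, 6]])

```text
clock: 4.1
tcp_pos: [0.4095, -0.151, 0.1611]
orientation: [2.163, 2.278, 0.001]
contact_force: [0.3, 0.7, 0.4]
grip_width: 0.0062
gripper_force: 0.0
```

Call:
step_arm(moves=[[0, 1, -3, 0, 0, 0, 6], [0, 3, -6, 0, 0, 0, 6], [0, 4, -9, 0, 0, 0, 6], [0, 4, -9, 0, 0, 0, 6]])

```text
clock: 4.5
tcp_pos: [0.4136, -0.1507, 0.1699]
orientation: [2.162, 2.278, 0.001]
contact_force: [-0.0, -0.3, 0.5]
grip_width: 0.0062
gripper_force: 0.0
```

```bash
python3 - <<'E'
from h import *
st()
f=grab('wrist'); C=cloud(f)
s=cv2.resize(f['image'][120:480,200:560],(560,560));cv2.imwrite('pics/w4.png',s[:,:,::-1])
m=(C[...,2]>.10)&(C[...,2]<.22)&(C[...,0]<.435)&(C[...,0]>.38)&(C[...,1]>-.13)&(C[...,1]<-.115)
P=C[m];print(len(P))
for x in np.arange(.385,.43,.004):
    q=P[abs(P[:,0]-x)<.002]
    if len(q): print(round(x,3),np.percentile(q[:,2],[10,50,90]).round(4))
E
```

```text
clock 4.5
joints [-0.558  0.156  0.859  2.17  -0.154  0.875  0.446]
tcp_pos [ 0.414 -0.151  0.17 ]
orientation [2.162e+00 2.278e+00 1.000e-03]
contact_force [-0.031 -0.286  0.483]
grip_width 0.006
gripper_force 0.0
812
0.401 [0.1651 0.1669 0.168 ]
0.405 [0.1669 0.1678 0.1687]
0.409 [0.1645 0.1663 0.1677]
0.413 [0.1641 0.1655 0.1665]
0.417 [0.1629 0.1642 0.1655]
0.421 [0.1621 0.1635 0.164 ]
0.425 [0.1606 0.1624 0.1635]
0.429 [0.1606 0.1613 0.1623]
```

View pics/w4.png

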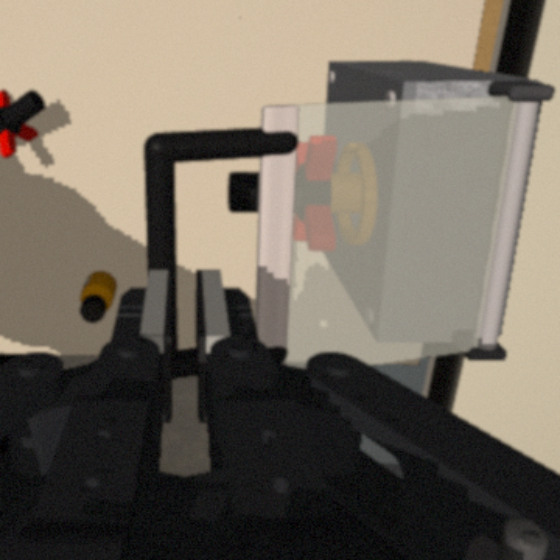

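In this view the gap between the pads looks about as wide as the bar, so the fingers never squeezed it. I'll go back down and close all the way.

Call:
step_arm(moves=[[0, -8, 0, 0, 0, 0, 20], [0, -8, 0, 0, 0, 0, 20], [0, -8, 15, 0, 0, 0, 20], [0, -8, 24, 0, 0, 0, 20], [0, -8, 24, 0, 0, 0, 0], [0, -8, 24, 0, 0, 0, 0], [0, -8, 24, 0, 0, 0, 0], [0, -8, 24, 0, 0, 0, 0]], grip_force=20)

```text
clock: 5.35
tcp_pos: [0.4055, -0.1512, 0.1459]
orientation: [2.163, 2.278, 0.001]
contact_force: [-0.2, -0.2, -0.4]
grip_width: 0.0001
gripper_force: 0.0
```

Call:
step_arm(moves=[[0, 0, -2, 0, 0, 0, 0], [0, 1, -4, 0, 0, 0, 0], [0, 1, -6, 0, 0, 0, 0], [0, 1, -6, 0, 0, 0, 0]])

```text
clock: 5.75
tcp_pos: [0.4064, -0.1511, 0.1519]
orientation: [2.162, 2.278, 0.001]
contact_force: [-0.2, -0.1, 0.5]
grip_width: -0.0002
gripper_force: 0.0
```

```bash
python3 - <<'E'
from h import *
f=grab('wrist'); C=cloud(f)
s=cv2.resize(f['image'][230:430,220:420],(600,600),interpolation=cv2.INTER_CUBIC);cv2.imwrite('pics/w5.png',s[:,:,::-1])
m=(C[...,0]<.42)&(C[...,0]>.39)&(C[...,1]>-.13)&(C[...,1]<-.115)&(C[...,2]>.1)
print(np.percentile(C[m][:,2],90))
print('proj tcp',proj(f,r.get_obs()['tcp_pos']),'bar centre',proj(f,(.406,-.151,.163)))
A=R.from_rotvec(r.get_obs()['orientation']).as_matrix()
print('grasp',proj(f,r.get_obs()['tcp_pos']-.0187*A[:,2]))
E
```

```text
0.16909362510151332
proj tcp [317.36009444 288.43908284] bar centre [316.59755458 298.10271864]
grasp [317.20526201 305.19579761]
```

View pics/w5.png

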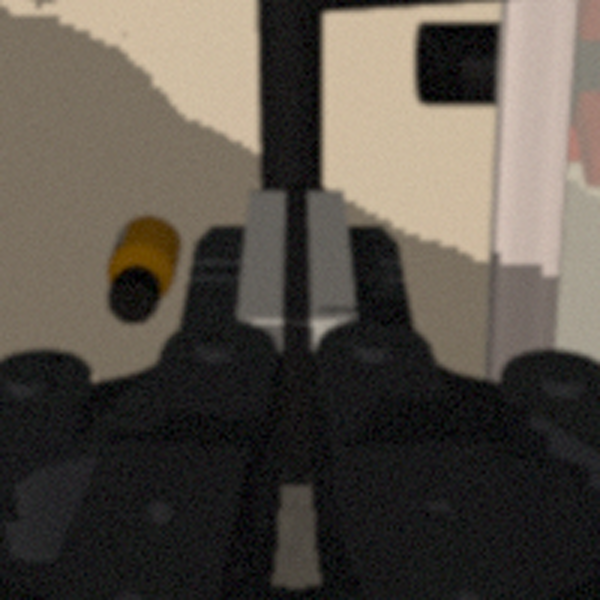

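Call:
step_arm(moves=[[0, 0, -20, 0, 0, 0, 0], [0, 0, -40, 0, 0, 0, 0], [0, 0, -40, 0, 0, 0, 0], [0, 0, -40, 0, 0, 0, 0]])

```text
clock: 6.2
tcp_pos: [0.4063, -0.1508, 0.1914]
orientation: [2.162, 2.279, 0.002]
contact_force: [-0.2, -0.5, 0.1]
grip_width: 0.0001
gripper_force: 0.0
```

Call:
step_arm(moves=[[0, 0, 5, 0, 0, 0, 0], [0, 0, 10, 0, 0, 0, 0], [0, 0, 15, 0, 0, 0, 0], [0, 0, 15, 0, 0, 0, 0]])

```text
clock: 6.6
tcp_pos: [0.4052, -0.151, 0.1753]
orientation: [-2.162, -2.277, 0.003]
contact_force: [-0.6, -0.6, -0.9]
grip_width: 0.0002
gripper_force: 0.0
```

Call:
step_arm(moves=[[0, 0, 4, 0, 0, 0, 0], [0, 0, 8, 0, 0, 0, 0], [0, 0, 8, 0, 0, 0, 0]])

```text
clock: 6.9
tcp_pos: [0.4057, -0.151, 0.168]
orientation: [-2.163, -2.278, 0.001]
contact_force: [-0.6, 0.1, 0.1]
grip_width: -0.0001
gripper_force: 0.0
```

Call:
step_arm(moves=[[0, 0, 4, 0, 0, 0, 0], [0, 0, 8, 0, 0, 0, 0], [0, 0, 8, 0, 0, 0, 0]])

```text
clock: 7.2
tcp_pos: [0.4058, -0.1509, 0.16]
orientation: [-2.163, -2.278, 0.001]
contact_force: [-0.8, -0.7, 0.5]
grip_width: -0.0002
gripper_force: 0.0
```

```bash
python3 - <<'E'
from h import *
f=grab('wrist'); C=cloud(f)
m=(C[...,0]<.42)&(C[...,0]>.39)&(C[...,1]>-.13)&(C[...,1]<-.115)&(C[...,2]>.1)
print(np.percentile(C[m][:,2],90))
# depth of pads around tip
o=r.get_obs();u,v=proj(f,o['tcp_pos']);print(u,v)
for dv in (-20,-10,-4,2,8,14,20,30):
    print(dv,[tuple(C[int(v)+dv,int(u)+du].round(3)) for du in(-12,-6,0,6,12)])
E
```

```text
0.28106651579571085
317.8773033945872 289.0756837753445
-20 [(np.float64(0.395), np.float64(-0.202), np.float64(0.001)), (np.float64(0.402), np.float64(-0.138), np.float64(0.167)), (np.float64(0.405), np.float64(-0.137), np.float64(0.168)), (np.float64(0.408), np.float64(-0.137), np.float64(0.168)), (np.float64(0.419), np.float64(-0.2), np.float64(0.002))]
-10 [(np.float64(0.396), np.float64(-0.212), np.float64(0.001)), (np.float64(0.402), np.float64(-0.142), np.float64(0.168)), (np.float64(0.405), np.float64(-0.143), np.float64(0.168)), (np.float64(0.408), np.float64(-0.142), np.float64(0.168)), (np.float64(0.419), np.float64(-0.211), np.float64(0.0))]
-4 [(np.float64(0.396), np.float64(-0.219), np.float64(0.001)), (np.float64(0.402), np.float64(-0.147), np.float64(0.166)), (np.float64(0.405), np.float64(-0.145), np.float64(0.168)), (np.float64(0.408), np.float64(-0.146), np.float64(0.167)), (np.float64(0.42), np.float64(-0.218), np.float64(0.0))]
2 [(np.float64(0.396), np.float64(-0.226), np.float64(-0.001)), (np.float64(0.402), np.float64(-0.149), np.float64(0.167)), (np.float64(0
[... 657 characters left out ...]
7), np.float64(-0.139), np.float64(0.199)), (np.float64(0.41), np.float64(-0.14), np.float64(0.199))]
20 [(np.float64(0.401), np.float64(-0.14), np.float64(0.203)), (np.float64(0.403), np.float64(-0.14), np.float64(0.204)), (np.float64(0.405), np.float64(-0.139), np.float64(0.205)), (np.float64(0.407), np.float64(-0.14), np.float64(0.204)), (np.float64(0.41), np.float64(-0.14), np.float64(0.204))]
30 [(np.float64(0.401), np.float64(-0.139), np.float64(0.213)), (np.float64(0.403), np.float64(-0.14), np.float64(0.211)), (np.float64(0.405), np.float64(-0.139), np.float64(0.212)), (np.float64(0.407), np.float64(-0.14), np.float64(0.211)), (np.float64(0.41), np.float64(-0.14), np.float64(0.211))]
```

The depth readings put the real fingertips at z≈.19 while the reported TCP is at .160, so the fingers have been above the bar all along. I'll confirm by touching it gently.

Call:
step_arm(moves=[[0, 0, 4, 0, 0, 0, 0], [0, 0, 8, 0, 0, 0, 0], [0, 0, 12, 0, 0, 0, 0], [0, 0, 12, 0, 0, 0, 0]])

```text
clock: 7.65
tcp_pos: [0.4056, -0.151, 0.1479]
orientation: [-2.163, -2.278, 0.002]
contact_force: [-0.3, -0.2, 0.7]
grip_width: 0.0003
gripper_force: 0.0
```

Call:
step_arm(moves=[[0, 0, 3, 0, 0, 0, 0], [0, 0, 6, 0, 0, 0, 0], [0, 0, 6, 0, 0, 0, 0]])

```text
clock: 7.95
tcp_pos: [0.4059, -0.151, 0.1422]
orientation: [-2.163, -2.278, 0.001]
contact_force: [0.2, -0.1, -0.6]
grip_width: -0.0
gripper_force: 0.0
```

Call:
step_arm(moves=[[0, 0, 3, 0, 0, 0, 0], [0, 0, 6, 0, 0, 0, 0], [0, 0, 6, 0, 0, 0, 0]])

```text
clock: 8.25
tcp_pos: [0.4059, -0.151, 0.1362]
orientation: [-2.163, -2.278, 0.001]
contact_force: [0.6, 0.1, -0.2]
grip_width: -0.0
gripper_force: 0.0
```

```bash
python3 - <<'E'
from h import *
f=grab('wrist'); C=cloud(f);st()
o=r.get_obs();u,v=proj(f,o['tcp_pos']);print(u,v)
for dv in range(-16,24,2):
    print(dv,[tuple(C[int(v)+dv,int(u)+du].round(3).tolist()) for du in(-8,8)])
E
```

```text
clock 8.3
joints [-0.522  0.216  0.844  2.217 -0.226  0.793  0.522]
tcp_pos [ 0.406 -0.151  0.136]
orientation [-2.163e+00 -2.278e+00  1.000e-03]
contact_force [1.382 0.008 0.801]
grip_width -0.0
gripper_force 0.0
317.72147636278703 288.92557021573754
-16 [(0.401, -0.133, 0.161), (0.408, -0.133, 0.159)]
-14 [(0.401, -0.133, 0.161), (0.408, -0.134, 0.16)]
-12 [(0.401, -0.134, 0.163), (0.408, -0.135, 0.159)]
-10 [(0.402, -0.135, 0.161), (0.408, -0.135, 0.16)]
-8 [(0.402, -0.136, 0.161), (0.408, -0.137, 0.159)]
-6 [(0.402, -0.137, 0.16), (0.409, -0.137, 0.159)]
-4 [(0.402, -0.138, 0.161), (0.409, -0.138, 0.159)]
-2 [(0.402, -0.139, 0.161), (0.409, -0.139, 0.159)]
0 [(0.402, -0.14, 0.161), (0.409, -0.141, 0.158)]
2 [(0.402, -0.141, 0.161), (0.409, -0.141, 0.16)]
4 [(0.402, -0.142, 0.16), (0.409, -0.142, 0.16)]
6 [(0.402, -0.14, 0.168), (0.409, -0.14, 0.166)]
8 [(0.402, -0.14, 0.169), (0.409, -0.14, 0.168)]
10 [(0.402, -0.14, 0.171), (0.408, -0.14, 0.17)]
12 [(0.402, -0.14, 0.172), (0.408, -0.14, 0.172)]
14 [(0.402, -0.14, 0.175), (0.408, -0.14, 0.174)]
16 [(0.402, -0.14, 0.176), (0.408, -0.139, 0.176)]
18 [(0.402, -0.14, 0.177), (0.408, -0.14, 0.177)]
20 [(0.402, -0.14, 0.179), (0.408, -0.14, 0.179)]
22 [(0.402, -0.14, 0.181), (0.408, -0.14, 0.181)]
```

Confirmed: contact came with the reported TCP at .136 and the bar top at .161. The real fingertip is therefore about 26 mm behind the reported TCP along the tool. I'll use a 45 mm grasp offset from here and regrip.

```bash
sed -i 's/P=P+M\[:,2\]\*r.tcp_to_grasp/P=P+M[:,2]*.045/' h.py; python3 - <<'E'
import numpy as np
a0=.157
for a in np.arange(a0,1.81,.05): print(round(a,2),round(134*(np.cos(a0)-np.cos(a)),1),round(-134*(np.sin(a)-np.sin(a0)),1))
E
```

```text
0.16 0.0 -0.0
0.21 1.2 -6.6
0.26 2.8 -13.1
0.31 4.6 -19.5
0.36 6.8 -25.9
0.41 9.3 -32.1
0.46 12.1 -38.2
0.51 15.2 -44.1
0.56 18.6 -49.9
0.61 22.3 -55.5
0.66 26.2 -60.9
0.71 30.5 -66.1
0.76 34.9 -71.1
0.81 39.7 -75.8
0.86 44.6 -80.3
0.91 49.8 -84.6
0.96 55.2 -88.6
1.01 60.7 -92.3
1.06 66.5 -95.7
1.11 72.4 -98.9
1.16 78.5 -101.7
1.21 84.7 -104.3
1.26 91.0 -106.5
1.31 97.4 -108.4
1.36 103.9 -110.0
1.41 110.5 -111.3
1.46 117.1 -112.2
1.51 123.8 -112.8
1.56 130.5 -113.0
1.61 137.2 -113.0
1.66 143.9 -112.6
1.71 150.5 -111.8
1.76 157.2 -110.7
1.81 163.7 -109.3
```

Call:
step_arm(moves=[[0, 0, -20, 0, 0, 0, 0], [0, 0, -30, 0, 0, 0, 24], [0, 0, -30, 0, 0, 0, 24], [0, 0, -30, 0, 0, 0, 24], [0, 0, -10, 0, 0, 0, 24], [0, 0, 10, 0, 0, 0, 24], [0, 0, 25, 0, 0, 0, 24], [0, 0, 25, 0, 0, 0, 24]])

```text
clock: 9.1
tcp_pos: [0.4041, -0.1507, 0.1095]
orientation: [-2.161, -2.276, 0.006]
contact_force: [0.4, -0.0, 0.8]
grip_width: 0.0241
gripper_force: 0.0
```

Call:
step_arm(moves=[[0, 0, 0, 0, 0, 0, 6], [0, 0, 0, 0, 0, 0, 0], [0, 0, 0, 0, 0, 0, 0], [0, 0, 0, 0, 0, 0, 0]], grip_force=25)

```text
clock: 9.5
tcp_pos: [0.4046, -0.1511, 0.1115]
orientation: [-2.162, -2.277, 0.001]
contact_force: [-5.1, -1.7, -1.8]
grip_width: 0.0088
gripper_force: 25.3
```

Call:
step_arm(moves=[[0, 1, -7, 0, 0, 0, 0], [0, 3, -13, 0, 0, 0, 0], [0, 5, -20, 0, 0, 0, 0], [0, 7, -26, 0, 0, 0, 0], [0, 9, -32, 0, 0, 0, 0], [0, 12, -38, 0, 0, 0, 0]])

```text
clock: 10.1
tcp_pos: [0.4168, -0.1504, 0.1501]
orientation: [-2.162, -2.276, 0.001]
contact_force: [-6.9, -0.9, -0.0]
grip_width: 0.0094
gripper_force: 24.8
```

Call:
step_arm(moves=[[0, 3, -6, 0, 0, 0, 0], [0, 7, -12, 0, 0, 0, 0], [0, 10, -17, 0, 0, 0, 0], [0, 14, -23, 0, 0, 0, 0], [0, 18, -28, 0, 0, 0, 0], [0, 23, -33, 0, 0, 0, 0]])

```text
clock: 10.7
tcp_pos: [0.4389, -0.149, 0.1831]
orientation: [-2.161, -2.275, 0.003]
contact_force: [-11.7, 0.2, 7.2]
grip_width: 0.0092
gripper_force: 25.0
```

```bash
python3 - <<'E'
from h import *
st()
f=grab('wrist','w6.png')
E
```

```text
clock 10.7
joints [-0.567  0.196  0.873  2.104 -0.189  0.924  0.464]
tcp_pos [ 0.439 -0.149  0.183]
orientation [-2.161 -2.275  0.003]
contact_force [-11.652   0.24    7.248]
grip_width 0.009
gripper_force 24.975
```

View pics/w6.png

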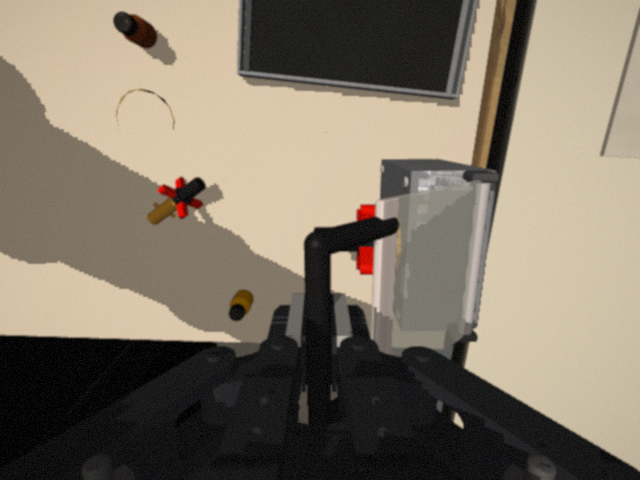

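Wrist: the bar (317,240–390) is held between the fingers and the guard is rising. Continuing along the arc, slightly further outward.

Call:
step_arm(moves=[[0, 4, -6, 0, 0, 0, 0], [0, 8, -11, 0, 0, 0, 0], [0, 13, -15, 0, 0, 0, 0], [0, 18, -19, 0, 0, 0, 0], [0, 24, -23, 0, 0, 0, 0], [0, 30, -26, 0, 0, 0, 0]])

```text
clock: 11.35
tcp_pos: [0.4707, -0.1472, 0.2091]
orientation: [-2.161, -2.277, 0.001]
contact_force: [-8.6, 2.8, 10.8]
grip_width: 0.0091
gripper_force: 25.8
```

```bash
python3 - <<'E'
from h import *
st();o=r.get_obs();b=o['tcp_pos']+[0,0,.045];d=b-np.array([.537,-.145,.135]);d=np.array([d[0],d[2]])
print('bar est',b,'radius',np.hypot(*d),'angle',np.arctan2(d[1],-d[0]))
E
```

```text
clock 11.35
joints [-0.564  0.221  0.869  2.015 -0.202  0.995  0.456]
tcp_pos [ 0.471 -0.147  0.209]
orientation [-2.161e+00 -2.277e+00  1.000e-03]
contact_force [-8.555  2.755 10.786]
grip_width 0.009
gripper_force 25.769
bar est [ 0.47067859 -0.14721201  0.25413077] radius 0.1363476076183746 angle 1.0628153352016614
```

Call:
step_arm(moves=[[0, 5, -5, 0, 0, 0, 0], [0, 11, -8, 0, 0, 0, 0], [0, 17, -11, 0, 0, 0, 0], [0, 24, -13, 0, 0, 0, 0], [0, 30, -15, 0, 0, 0, 0], [0, 37, -17, 0, 0, 0, 0], [0, 43, -18, 0, 0, 0, 0]])

```text
clock: 12.05
tcp_pos: [0.5142, -0.1447, 0.2265]
orientation: [-2.161, -2.278, 0.0]
contact_force: [-1.5, 4.2, -7.7]
grip_width: 0.0087
gripper_force: 24.8
```

```bash
python3 - <<'E'
from h import *
st();o=r.get_obs();b=o['tcp_pos']+[0,0,.045];d=b-np.array([.537,-.145,.135]);d=np.array([d[0],d[2]])
print('bar est',b,'radius',np.hypot(*d),'angle',np.arctan2(d[1],-d[0]))
f=grab('scene')
s=cv2.resize(f['image'][190:310,380:500],(600,600),interpolation=cv2.INTER_CUBIC);cv2.imwrite('pics/s2.png',s[:,:,::-1])
E
```

```text
clock 12.05
joints [-0.534  0.289  0.851  1.907 -0.25   1.056  0.474]
tcp_pos [ 0.514 -0.145  0.227]
orientation [-2.161 -2.278  0.   ]
contact_force [-1.451  4.202 -7.664]
grip_width 0.009
gripper_force 24.843
bar est [ 0.51418463 -0.14472592  0.2715458 ] radius 0.13843878557538555 angle 1.4052362971902337
```

Call:
step_arm(moves=[[0, 7, 0, 0, 0, 0, 0], [0, 14, 0, 0, 0, 0, 0], [0, 20, 0, 0, 0, 0, 0], [0, 27, 0, 0, 0, 0, 0], [0, 34, 1, 0, 0, 0, 0], [0, 38, 1, 0, 0, 0, 0]])

```text
clock: 12.7
tcp_pos: [0.5534, -0.1429, 0.227]
orientation: [2.161, 2.279, 0.003]
contact_force: [-3.1, 6.2, -0.2]
grip_width: 0.009
gripper_force: 25.7
```

Call:
step_arm(moves=[[0, 2, 0, 0, 0, 0, 0], [0, 4, 0.5, 0, 0, 0, 0], [0, 5, 0.5, 0, 0, 0, 0], [0, 5, 0.5, 0, 0, 0, 0]])

```text
clock: 13.1
tcp_pos: [0.5581, -0.1427, 0.2264]
orientation: [2.162, 2.279, 0.003]
contact_force: [-1.2, 5.4, 0.2]
grip_width: 0.0087
gripper_force: 25.6
```

Call:
step_arm(moves=[[0, 1, 0, 0, 0, 0, 0], [0, 2, 0, 0, 0, 0, 0], [0, 3, 0, 0, 0, 0, 0]])

```text
clock: 13.4
tcp_pos: [0.5605, -0.1425, 0.2261]
orientation: [-2.162, -2.279, -0.002]
contact_force: [-5.4, 4.8, 1.4]
grip_width: 0.0087
gripper_force: 25.7
```

```bash
python3 - <<'E'
from h import *
st();o=r.get_obs();b=o['tcp_pos']+[0,0,.045];d=b-np.array([.537,-.145,.135]);d=np.array([d[0],d[2]])
print('bar est',b,'radius',np.hypot(*d),'angle',np.arctan2(d[1],-d[0]))
E
```

```text
clock 13.4
joints [-0.487  0.379  0.821  1.809 -0.313  1.088  0.499]
tcp_pos [ 0.56  -0.142  0.226]
orientation [-2.162e+00 -2.279e+00 -2.000e-03]
contact_force [-5.424  4.795  1.436]
grip_width 0.009
gripper_force 25.724
bar est [ 0.56046338 -0.14247784  0.27114576] radius 0.13815280859209375 angle 1.741460000928508
```

Angle about 1.74 and the force is starting to rise. I'll nudge it until contact with the stop is clear.

Call:
step_arm(moves=[[0, 1, 0, 0, 0, 0, 0], [0, 2, 0, 0, 0, 0, 0], [0, 2, 0, 0, 0, 0, 0]])

```text
clock: 13.7
tcp_pos: [0.5605, -0.1425, 0.2261]
orientation: [-2.16, -2.275, 0.001]
contact_force: [-10.4, 7.8, 4.8]
grip_width: 0.0087
gripper_force: 26.1
```

Call:
step_arm(moves=[[0, 1, 0, 0, 0, 0, 0], [0, 2, 0, 0, 0, 0, 0], [0, 2, 0, 0, 0, 0, 0]])

```text
clock: 14.0
tcp_pos: [0.5605, -0.1425, 0.226]
orientation: [-2.159, -2.272, 0.003]
contact_force: [-15.9, 7.1, 11.2]
grip_width: 0.0089
gripper_force: 26.8
```

The guard is on its stop: the position has stalled and the force is rising. Releasing and going up.

Call:
step_arm(moves=[[0, -4, 0, 0, 0, 0, 0], [0, -4, 0, 0, 0, 0, 24], [0, -4, 0, 0, 0, 0, 24], [0, -4, 0, 0, 0, 0, 24], [0, -4, -30, 0, 0, 0, 30], [0, -4, -70, 0, 0, 0, 50], [0, -4, -80, 0, 0, 0, 50], [0, -100, -80, 0, 0, 0, 50]])

```text
clock: 14.8
tcp_pos: [0.5157, -0.1445, 0.3064]
orientation: [2.153, 2.278, -0.002]
contact_force: [-0.3, 0.0, 1.7]
grip_width: 0.0498
gripper_force: 0.0
```

Call:
step_arm(moves=[[0, -50, 0, 0, 0, 0, 50], [0, -100, 20, 0, 0, 0, 50], [0, -120, 30, 0, 0, 0.1, 50], [0, -120, 30, 0, 0, 0.1, 50], [0, -120, 30, 0, 0, 0.1, 50], [0, -120, 30, 0, 0, 0.1, 50]])

```text
clock: 15.4
tcp_pos: [0.3917, -0.1521, 0.2758]
orientation: [2.272, 2.167, 0.001]
contact_force: [-0.4, -1.2, -0.8]
grip_width: 0.0503
gripper_force: 0.0
```

```bash
python3 - <<'E'
from h import *
st()
f=grab('wrist','w7.png');t=grab('top');s=grab('scene')
C=cloud(t)
im=t['image'].astype(int);dark=im.max(2)<70
# guard bar: dark & high
m=(C[...,2]>.2)&(C[...,2]<.31)&(abs(C[...,1]+.15)<.08)&(C[...,0]>.5)&(C[...,0]<.62)
P=C[m];print('guard',len(P),P.min(0),P.max(0),P[P[:,2]>.255].mean(0))
E
```

```text
clock 15.4
joints [-0.688 -0.122  0.862  2.072  0.102  1.149  0.081]
tcp_pos [ 0.392 -0.152  0.276]
orientation [2.272e+00 2.167e+00 1.000e-03]
contact_force [-0.412 -1.24  -0.774]
grip_width 0.05
gripper_force 0.0
guard 529 [ 0.54133893 -0.19741939  0.2000433 ] [ 0.56240277 -0.092341    0.27780207] [ 0.55609338 -0.14207521  0.27033969]
```

View pics/w7.png

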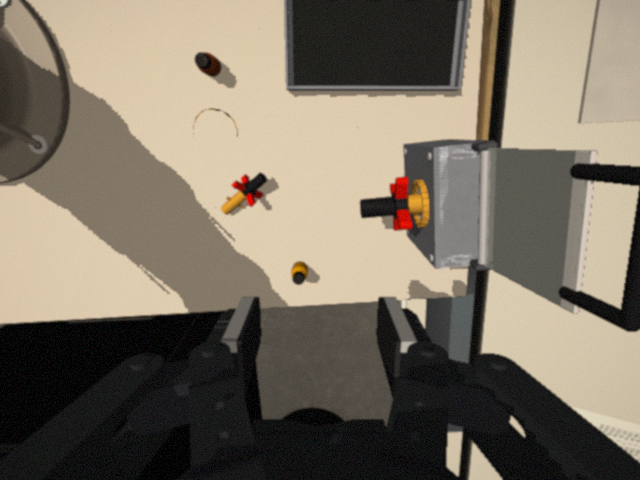

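Wrist: the guard is up (bar at (637,250)), the plug's nose is at (361–395, 207), and the red cross is at (402,203).

```bash
python3 - <<'E'
from h import *
w=load('wrist');t=load('top')
def seg(f,roi):
    v0,v1,u0,u1=roi;C=cloud(f);im=f['image'].astype(int)
    z=C[...,2]; ok=np.zeros(z.shape,bool);ok[v0:v1,u0:u1]=1
    blk=ok&(im.max(2)<60)&(z>.06)&(z<.11); red=ok&(im[...,0]>110)&(im[...,1]<60)&(z>.03)
    return C,blk,red
for n,f,roi in(('w',w,(170,240,350,440)),('t',t,(195,245,405,450))):
    C,b,rd=seg(f,roi);P=C[b];Q=C[rd]
    v,u=np.nonzero(b);print(n,'blk',len(P),u.min(),u.max(),v.min(),v.max())
    if len(P):
        print(P.mean(0).round(4),np.percentile(P,[5,95],0).round(4)); 
        if n=='w':
            q=P[P[:,2]>.088];print('slope dy/dx',np.polyfit(q[:,0],q[:,1],1)[0])
    print('red',len(Q),Q.mean(0).round(4),np.percentile(Q,[3,97],0).round(4))
    c=np.array([u.mean(),v.mean()]);globals()[n+'c']=c
print('two view nose',cross(w,wc,t,tc))
# trap block front top edge
C=cloud(w);m=(C[...,2]>.115)&(C[...,2]<.13)&(C[...,0]>.44)&(C[...,0]<.56)&(abs(C[...,1]+.15)<.08);P=C[m]
print('trap top',len(P),np.percentile(P,[2,98],0).round(4))
for y in (-.19,-.17,-.15,-.13,-.11): q=P[abs(P[:,1]-y)<.006]; print(y,np.percentile(q[:,0],[3]) if len(q) else None)
E
```

```text
w blk 721 361 420 174 234
[ 0.4565 -0.15    0.09  ] [[ 0.4369 -0.1584  0.0854]
 [ 0.4769 -0.1424  0.0959]]
slope dy/dx 0.11022688956278617
red 608 [ 0.4728 -0.1462  0.0993] [[ 0.4677 -0.1745  0.0644]
 [ 0.4793 -0.1215  0.1132]]
t blk 188 405 442 200 224
[ 0.4718 -0.1494  0.0886] [[ 0.4363 -0.193   0.0662]
 [ 0.4972 -0.1065  0.1064]]
red 62 [ 0.4721 -0.1489  0.0999] [[ 0.4671 -0.1775  0.0601]
 [ 0.48   -0.1214  0.1149]]
two view nose (array([ 0.41094062, -0.09247428,  0.3573141 ]), np.float64(0.004394219609183016))
trap top 5751 [[ 0.4949 -0.2007  0.1173]
 [ 0.5365 -0.0931  0.1251]]
-0.19 [0.4994192]
-0.17 [0.49825446]
-0.15 [0.49700459]
-0.13 [0.4958749]
-0.11 [0.49458906]
```

```bash
cat >> h.py <<'E'
PSI=.06; TX=np.array([np.cos(PSI),np.sin(PSI),0])
def plugM(th,p=.2):
    """tool over the plug axis: roll th about trap x (body towards -y for +), leaning p back"""
    z=R.from_rotvec(TX*th).apply(np.array([np.sin(p)*TX[0],np.sin(p)*TX[1],-np.cos(p)]))
    return frame(-TX,z)
def show(P,M):
    s,t=plan(P,M,True); print(s.tolist(),t.tolist())
E
python3 - <<'E'
from h import *
P=np.array([.448,-.151,.085])
for th in (0,.35,.7):
    M=plugM(th); print(th,end=' ');show(P-M[:,2]*.1,M)
E
```

```text
0 [2.7, 45.8, 136.5] [-0.169, -0.149, -1.672]
0.35 [-15.6, 47.8, 139.8] [-0.427, 0.144, -1.618]
0.7 [-31.8, 49.5, 149.2] [-0.677, 0.436, -1.528]
```

Call:
step_arm(moves=[[0, 0, -20, -0.17, -0.15, -1.67, 50], [0, 0, -20, -0.17, -0.15, -1.67, 50], [0, 0, -20, -0.17, -0.15, -1.67, 50], [0, 0, -20, -0.17, -0.15, -1.67, 50], [0, 0, -20, -0.17, -0.15, -1.67, 50], [0, 0, -20, -0.17, -0.15, -1.67, 50], [0, 0, -20, -0.17, -0.15, -1.67, 50], [0, 0, -20, -0.17, -0.15, -1.67, 50]])

```text
clock: 16.35
tcp_pos: [0.3908, -0.1517, 0.2953]
orientation: [0.624, 2.923, 0.008]
contact_force: [0.4, 0.8, 0.1]
grip_width: 0.0505
gripper_force: 0.0
```

Call:
step_arm(moves=[[0, 0, 0, 0, 0, -0.15, 50], [0, 0, 0, 0, 0, -0.3, 50], [0, 0, 0, 0, 0, -0.45, 50], [0, 0, 0, 0, 0, -0.45, 50]])

```text
clock: 16.75
tcp_pos: [0.3906, -0.152, 0.2952]
orientation: [-0.036, 2.992, -0.044]
contact_force: [-0.1, 0.6, 0.1]
grip_width: 0.0502
gripper_force: 0.0
```

```bash
python3 - <<'E'
from h import *
st()
P=np.array([.448,-.151,.085])
for th in (0,.35,.7):
    M=plugM(th); print(th,end=' ');show(P-M[:,2]*.1,M)
E
```

```text
clock 16.75
joints [-0.729 -0.326  0.772  2.138  0.278  1.103  1.519]
tcp_pos [ 0.391 -0.152  0.295]
orientation [-0.036  2.992 -0.044]
contact_force [-0.122  0.632  0.084]
grip_width 0.05
gripper_force 0.0
0 [-22.8, 4.1, 161.4] [-0.037, -0.052, -0.032]
0.35 [-22.9, -14.2, 165.3] [-0.382, -0.044, 0.029]
0.7 [-22.1, -30.2, 175.2] [-0.726, -0.036, 0.09]
```

Call:
step_arm(moves=[[-22, 0, 40, 0, -0.05, 0, 50], [-22, -8, 80, -0.15, -0.05, 0, 50], [-22, -15, 120, -0.3, -0.04, 0.03, 50], [-22, -23, 150, -0.45, -0.04, 0.05, 50], [-22, -30, 175, -0.6, -0.04, 0.08, 50], [-22, -30, 175, -0.726, -0.036, 0.09, 50], [-22, -30, 175, -0.726, -0.036, 0.09, 50], [-22, -30, 175, -0.726, -0.036, 0.09, 50]])

```text
clock: 17.55
tcp_pos: [0.3428, -0.0893, 0.248]
orientation: [0.05, 2.792, 0.942]
contact_force: [0.5, 0.3, -0.3]
grip_width: 0.0498
gripper_force: 0.0
```

```bash
python3 - <<'E'
from h import *
st()
P=np.array([.448,-.151,.085])
for th in (.7,):
    M=plugM(th); show(P-M[:,2]*.1,M);show(P,M)
w=grab('wrist');C=cloud(w);im=w['image'].astype(int);z=C[...,2]
b=(im.max(2)<60)&(z>.06)&(z<.11)&(C[...,0]>.425)&(C[...,0]<.464)&(abs(C[...,1]+.15)<.03)
red=(im[...,0]>110)&(im[...,1]<60)&(z>.03)&(C[...,0]>.44)
P=C[b];print('nose',len(P),P.mean(0).round(4),np.percentile(P,[3,97],0).round(4));Q=C[red]
print('red',len(Q),Q.mean(0).round(4),np.percentile(Q,[3,97],0).round(4))
# circle fit of nose in y-z at x~.445
q=P[abs(P[:,0]-.445)<.006]
A=np.c_[2*q[:,1:],np.ones(len(q))];s=np.linalg.lstsq(A,(q[:,1:]**2).sum(1),rcond=None)[0];print('axis',s[:2],'rad',np.sqrt(s[2]+s[0]**2+s[1]**2))
E
```

```text
clock 17.55
joints [-0.915 -0.336  1.455  2.246 -0.37   1.109  2.239]
tcp_pos [ 0.343 -0.089  0.248]
orientation [0.05  2.792 0.942]
contact_force [ 0.45   0.275 -0.283]
grip_width 0.05
gripper_force 0.0
[-82.6, -153.7, 55.6] [-0.055, 0.032, -0.006]
[-79.4, -148.3, 155.4] [-0.055, 0.032, -0.006]
nose 878 [ 0.446  -0.1522  0.0881] [[ 0.4341 -0.1606  0.0782]
 [ 0.4629 -0.1432  0.0922]]
red 836 [ 0.4721 -0.148   0.0839] [[ 0.467  -0.1783  0.059 ]
 [ 0.48   -0.1223  0.1015]]
axis [-0.15155588  0.08227486] rad 0.009173714966791735
```

The joint limits (j2, j3) block leaning right. I'll go back upright and work from there towards the left, regripping as needed.

```bash
python3 - <<'E'
from h import *
P=np.array([.448,-.151,.084])
for th in (0,-.3):
    M=plugM(th); show(P-M[:,2]*.08,M)
E
```

```text
[-80.7, -132.2, 82.8] [0.633, 0.024, -0.156]
[-78.9, -125.1, 89.9] [0.927, 0.02, -0.219]
```

Call:
step_arm(moves=[[0, 0, 0, 0.15, 0, -0.03, 50], [0, -10, 0, 0.3, 0, -0.06, 50], [-20, -30, 10, 0.45, 0.01, -0.1, 50], [-40, -60, 30, 0.6, 0.02, -0.15, 50], [-60, -100, 50, 0.633, 0.024, -0.156, 50], [-80, -132, 80, 0.633, 0.024, -0.156, 50], [-80, -132, 83, 0.633, 0.024, -0.156, 50], [-80, -132, 83, 0.633, 0.024, -0.156, 50]])

```text
clock: 18.4
tcp_pos: [0.4424, -0.153, 0.1151]
orientation: [-0.093, 2.942, -0.008]
contact_force: [-1.0, -0.0, 0.2]
grip_width: 0.0498
gripper_force: 0.0
```

```bash
python3 - <<'E'
from h import *
st()
P=np.array([.448,-.151,.084])
for th in (.2,0,-.7):
    M=plugM(th); show(P-M[:,2]*.08,M);show(P,M)
E
```

```text
clock 18.4
joints [-0.487  0.214  0.825  2.304 -0.435  0.541  2.304]
tcp_pos [ 0.442 -0.153  0.115]
orientation [-0.093  2.942 -0.008]
contact_force [-1.007 -0.028  0.17 ]
grip_width 0.05
gripper_force 0.0
[0.7, -5.2, -2.7] [-0.207, -0.002, 0.044]
[0.2, 11.2, 75.6] [-0.207, -0.002, 0.044]
[0.5, 1.6, -3.4] [-0.011, -0.002, 0.004]
[0.4, 2.5, 76.6] [-0.011, -0.002, 0.004]
[2.0, 23.8, 4.3] [0.675, -0.001, -0.134]
[-1.5, -26.1, 66.7] [0.675, -0.001, -0.134]
```

Call:
step_arm(moves=[[0, 5, -2, 0.12, 0, -0.02, 50], [0, 10, 0, 0.25, 0, -0.05, 50], [0, 14, 0, 0.38, 0, -0.08, 50], [1, 18, 2, 0.5, 0, -0.1, 50], [2, 22, 4, 0.6, 0, -0.12, 50], [2, 24, 4, 0.675, 0, -0.134, 50], [2, 24, 4, 0.675, 0, -0.134, 50]])

```text
clock: 19.1
tcp_pos: [0.447, -0.1259, 0.1141]
orientation: [-0.202, 2.742, -1.028]
contact_force: [0.1, -0.3, 0.7]
grip_width: 0.0502
gripper_force: 0.0
```

```bash
python3 - <<'E'
from h import *
st()
P=np.array([.448,-.151,.084])
for th in (.2,-.2,-.7,-1.):
    M=plugM(th); show(P-M[:,2]*.08,M)
E
```

```text
clock 19.1
joints [-1.342  0.728  1.224  2.433  0.197  0.326  1.279]
tcp_pos [ 0.447 -0.126  0.114]
orientation [-0.202  2.742 -1.028]
contact_force [ 0.053 -0.291  0.739]
grip_width 0.05
gripper_force 0.0
[11.3, -26.2, 16.5] [-0.902, -0.003, 0.194]
[9.3, -16.0, 7.7] [-0.51, -0.0, 0.114]
[8.3, 0.4, 3.3] [-0.02, 0.002, 0.015]
[8.4, 10.5, 4.6] [0.273, 0.004, -0.045]
```

```bash
python3 - <<'E'
from h import *
P=np.array([.446,-.1515,.084])
for th in (-.3,.2):
    M=plugM(th,.05); show(P-M[:,2]*.08,M)
E
```

```text
[5.8, -13.5, 6.5] [-0.419, 0.148, 0.063]
[8.1, -27.1, 17.0] [-0.915, 0.137, 0.126]
```

Call:
step_arm(moves=[[2, -5, 2, -0.14, 0.05, 0.02, 50], [4, -10, 4, -0.28, 0.1, 0.04, 50], [6, -14, 6, -0.42, 0.148, 0.063, 50], [7, -20, 10, -0.58, 0.145, 0.08, 50], [8, -25, 14, -0.75, 0.14, 0.1, 50], [8, -27, 17, -0.9, 0.137, 0.126, 50], [8, -27, 17, -0.915, 0.137, 0.126, 50], [8, -27, 17, -0.915, 0.137, 0.126, 50]])

```text
clock: 19.9
tcp_pos: [0.4434, -0.1614, 0.1196]
orientation: [-0.062, 3.067, 0.356]
contact_force: [-0.1, 0.4, -0.2]
grip_width: 0.0504
gripper_force: 0.0
```

```bash
python3 - <<'E'
from h import *
st()
P=np.array([.446,-.1515,.084])
for th in (.2,.4):
    M=plugM(th,.05); show(P-M[:,2]*.08,M);show(P,M)
E
```

```text
clock 19.9
joints [-0.104  0.341  0.6    2.109 -0.549  0.892  2.466]
tcp_pos [ 0.443 -0.161  0.12 ]
orientation [-0.062  3.067  0.356]
contact_force [-0.079  0.383 -0.234]
grip_width 0.05
gripper_force 0.0
[-1.2, 2.5, 2.0] [0.029, 0.012, -0.014]
[-0.3, 0.1, 82.0] [0.029, 0.012, -0.014]
[-1.3, -4.5, 2.5] [-0.171, 0.013, -0.003]
[-0.2, 9.1, 81.4] [-0.171, 0.013, -0.003]
```

Call:
step_arm(moves=[[-1, -2, 2, -0.09, 0.013, 0, 50], [-1, -4, 2, -0.17, 0.013, 0, 50], [-1, -4, 2, -0.17, 0.013, 0, 50]])

```text
clock: 20.2
tcp_pos: [0.4429, -0.1669, 0.1147]
orientation: [-0.065, 3.049, 0.611]
contact_force: [0.4, 0.5, -0.4]
grip_width: 0.05
gripper_force: 0.0
```

```bash
python3 - <<'E'
from h import *
st()
P=np.array([.446,-.1515,.084])
for th in (.4,.6):
    M=plugM(th,.05); show(P-M[:,2]*.08,M);show(P,M)
E
```

```text
clock 20.2
joints [ 0.053  0.438  0.553  2.034 -0.661  1.058  2.629]
tcp_pos [ 0.443 -0.167  0.115]
orientation [-0.065  3.049  0.611]
contact_force [ 0.379  0.461 -0.414]
grip_width 0.05
gripper_force 0.0
[-2.3, 2.0, -0.7] [-0.006, -0.005, -0.008]
[-2.7, 2.5, 79.3] [-0.006, -0.005, -0.008]
[-2.3, -4.9, 0.1] [-0.206, -0.004, 0.001]
[-2.6, 11.4, 78.4] [-0.206, -0.004, 0.001]
```

Call:
step_arm(moves=[[-2, -3, 0, -0.1, -0.004, 0, 50], [-2, -5, 0, -0.2, -0.004, 0, 50], [-2, -5, 0, -0.2, -0.004, 0, 50]])

```text
clock: 20.5
tcp_pos: [0.4448, -0.1699, 0.1119]
orientation: [-0.072, 2.976, 0.913]
contact_force: [-0.3, 0.0, 0.0]
grip_width: 0.0502
gripper_force: 0.0
```

```bash
python3 - <<'E'
from h import *
st()
P=np.array([.446,-.1515,.084])
M=plugM(.6,.05); show(P-M[:,2]*.04,M);show(P,M)
E
```

```text
clock 20.5
joints [ 0.209  0.553  0.5    1.951 -0.756  1.247  2.769]
tcp_pos [ 0.445 -0.17   0.112]
orientation [-0.072  2.976  0.913]
contact_force [-0.274  0.026  0.039]
grip_width 0.05
gripper_force 0.0
[-0.8, -0.5, 38.4] [-0.006, -0.004, 0.003]
[-0.9, -0.2, 78.4] [-0.006, -0.004, 0.003]
```

Call:
step_arm(moves=[[-1, 0, 30, 0, 0, 0, 50], [-1, 0, 60, 0, 0, 0, 50], [-1, 0, 78, 0, 0, 0, 50], [-1, 0, 78, 0, 0, 0, 50], [-1, 0, 78, 0, 0, 0, 30], [-1, 0, 78, 0, 0, 0, 10], [-1, 0, 78, 0, 0, 0, 10], [-1, 0, 78, 0, 0, 0, 10]], grip_force=100)

```text
clock: 21.3
tcp_pos: [0.4486, -0.1256, 0.0489]
orientation: [-0.077, 2.971, 0.911]
contact_force: [1.1, -4.4, 2.3]
grip_width: 0.017
gripper_force: 97.2
```

```bash
python3 - <<'E'
from h import *
st()
P=np.array([.446,-.1515,.084])
# true axis from the grip: rows from the present pose
o=r.get_obs();A=R.from_rotvec(o['orientation']).as_matrix();G=o['tcp_pos']-A[:,2]*.045;print('grasp',G.round(4))
print('axis in tool',(A.T@TX).round(3))
for k in range(1,19):
    d=-k*.1; M=R.from_rotvec(TX*d).as_matrix()@A; Q=G-TX*(.006*k*.1/1.309)+M[:,2]*.045
    print(k,(A.T@(Q-o['tcp_pos'])*1000).round(1).tolist(),R.from_matrix(A.T@M).as_rotvec().round(3).tolist())
E
```

```text
clock 21.3
joints [ 0.182  0.621  0.437  2.031 -0.858  1.109  2.835]
tcp_pos [ 0.449 -0.126  0.049]
orientation [-0.077  2.971  0.911]
contact_force [ 1.148 -4.407  2.276]
grip_width 0.017
gripper_force 97.249
grasp [ 0.4479 -0.1508  0.0862]
axis in tool [-0.999 -0.007  0.051]
1 [0.5, -4.5, -0.2] [0.1, 0.001, -0.005]
2 [0.9, -8.9, -0.9] [0.2, 0.001, -0.01]
3 [1.4, -13.3, -2.1] [0.3, 0.002, -0.015]
4 [1.8, -17.5, -3.6] [0.399, 0.003, -0.02]
5 [2.2, -21.5, -5.6] [0.499, 0.004, -0.025]
6 [2.5, -25.4, -8.0] [0.599, 0.004, -0.03]
7 [2.9, -28.9, -10.7] [0.699, 0.005, -0.035]
8 [3.2, -32.2, -13.8] [0.799, 0.006, -0.04]
9 [3.5, -35.2, -17.2] [0.899, 0.007, -0.046]
10 [3.8, -37.8, -20.9] [0.999, 0.007, -0.051]
11 [4.1, -40.0, -24.8] [1.099, 0.008, -0.056]
12 [4.3, -41.9, -28.9] [1.198, 0.009, -0.061]
13 [4.6, -43.3, -33.2] [1.298, 0.009, -0.066]
14 [4.8, -44.3, -37.6] [1.398, 0.01, -0.071]
15 [5.1, -44.8, -42.1] [1.498, 0.011, -0.076]
16 [5.3, -44.9, -46.6] [1.598, 0.012, -0.081]
17 [5.5, -44.5, -51.1] [1.698, 0.012, -0.086]
18 [5.8, -43.7, -55.5] [1.798, 0.013, -0.091]
```

Call:
step_arm(moves=[[0.5, -4.5, -0.2, 0.1, 0.001, -0.005, 10], [0.9, -8.9, -0.9, 0.2, 0.001, -0.01, 10], [1.4, -13.3, -2.1, 0.3, 0.002, -0.015, 10], [1.8, -17.5, -3.6, 0.4, 0.003, -0.02, 10]])

```text
clock: 21.7
tcp_pos: [0.4479, -0.1419, 0.0421]
orientation: [-0.095, 3.08, 0.298]
contact_force: [-1.6, -3.4, -1.3]
grip_width: 0.0169
gripper_force: 97.6
```

```bash
python3 - <<'E'
from h import *
st();o=r.get_obs();print(np.round(o['moment'],2))
w=grab('wrist');C=cloud(w);im=w['image'].astype(int);z=C[...,2]
red=(im[...,0]>110)&(im[...,1]<60)&(z>.03)&(C[...,0]>.44);Q=C[red]
print('red',len(Q),Q.mean(0).round(4),np.percentile(Q,[3,97],0).round(4))
def arms(Q):
    d=Q[:,1:]-[-.151,.085];rr=np.hypot(*d.T);k=(rr>.02)&(rr<.036);a=np.degrees(np.arctan2(-d[k,0],d[k,1]));  # from z toward -y
    h,_=np.histogram(a%90,bins=18,range=(0,90));print(h); e=np.angle(np.exp(4j*np.radians(a)).mean())/4;print('arm deg mod 90 (z to -y)',np.degrees(e)%90)
arms(Q)
E
```

```text
clock 21.7
joints [-0.136  0.474  0.569  2.174 -0.701  0.728  2.589]
tcp_pos [ 0.448 -0.142  0.042]
orientation [-0.095  3.08   0.298]
contact_force [-1.562 -3.438 -1.266]
grip_width 0.017
gripper_force 97.583
[-0.92  0.36 -0.18]<stdin>:5: RuntimeWarning: Mean of empty slice.
  ret = um.true_divide(
Traceback (most recent call last):
IndexError: index -1 is out of bounds for axis 0 with size 0
```

Call:
step_arm(moves=[[0.5, -4.5, -0.2, 0.1, 0.001, -0.005, 10], [0.9, -8.9, -0.9, 0.2, 0.001, -0.01, 10], [1.4, -13.3, -2.1, 0.3, 0.002, -0.015, 10], [1.8, -17.5, -3.6, 0.4, 0.003, -0.02, 10]])

```text
clock: 22.15
tcp_pos: [0.4466, -0.1591, 0.0422]
orientation: [-0.11, 3.067, -0.317]
contact_force: [-0.7, -4.9, -2.9]
grip_width: 0.0172
gripper_force: 99.0
```

Call:
step_arm(moves=[[0.5, -4.5, -0.2, 0.1, 0.001, -0.005, 10], [0.9, -8.9, -0.9, 0.2, 0.001, -0.01, 10], [0.9, -8.9, -0.9, 0.2, 0.001, -0.01, 10]])

```text
clock: 22.45
tcp_pos: [0.4463, -0.167, 0.0443]
orientation: [-0.123, 3.015, -0.628]
contact_force: [1.7, -6.5, 1.2]
grip_width: 0.0168
gripper_force: 99.7
```

```bash
python3 - <<'E'
from h import *
st();o=r.get_obs();print(np.round(o['moment'],2))
A=R.from_rotvec(o['orientation']).as_matrix();print('grasp',(o['tcp_pos']-A[:,2]*.045).round(4), 'roll',np.arcsin(A[1,2]))
for n in ('top','scene'):
    w=grab(n);C=cloud(w);im=w['image'].astype(int);z=C[...,2]
    red=(im[...,0]>90)&(im[...,1]<60)&(z>.03)&(z<.14)&(C[...,0]>.44)&(abs(C[...,1]+.15)<.05);Q=C[red]
    print(n,'red',len(Q)); 
    if len(Q): print(Q.mean(0).round(4),np.percentile(Q,[3,97],0).round(4))
    if len(Q):
        d=Q[:,1:]-[-.151,.085];rr=np.hypot(*d.T);k=(rr>.018)&(rr<.038);a=np.degrees(np.arctan2(-d[k,0],d[k,1]))
        print(np.histogram(a,bins=np.arange(-180,181,15)))
E
```

```text
clock 22.45
joints [-0.866  0.642  1.015  2.334 -0.37   0.362  2.015]
tcp_pos [ 0.446 -0.167  0.044]
orientation [-0.123  3.015 -0.628]
contact_force [ 1.66  -6.484  1.168]
grip_width 0.017
gripper_force 99.677
[-1.01 -0.29 -0.44]
grasp [ 0.4429 -0.1492  0.0855] roll -0.4070238003280613
top red 11
[ 0.4699 -0.1718  0.103 ] [[ 0.4649 -0.1759  0.0981]
 [ 0.4737 -0.166   0.1059]]
(array([0, 0, 0, 0, 0, 0, 0, 0, 0, 0, 0, 0, 0, 0, 4, 7, 0, 0, 0, 0, 0, 0,
       0, 0]), array([-180, -165, -150, -135, -120, -105,  -90,  -75,  -60,  -45,  -30,
        -15,    0,   15,   30,   45,   60,   75,   90,  105,  120,  135,
        150,  165,  180]))
scene red 6
[ 0.4696 -0.1756  0.103 ] [[ 0.466  -0.1771  0.1013]
 [ 0.4728 -0.174   0.1049]]
(array([0, 0, 0, 0, 0, 0, 0, 0, 0, 0, 0, 0, 0, 0, 0, 6, 0, 0, 0, 0, 0, 0,
       0, 0]), array([-180, -165, -150, -135, -120, -105,  -90,  -75,  -60,  -45,  -30,
        -15,    0,   15,   30,   45,   60,   75,   90,  105,  120,  135,
        150,  165,  180]))
```

Call:
step_arm(moves=[[0, 0, 0, 0, 0, 0, 50], [0, 0, 0, 0, 0, 0, 50], [0, 0, 0, 0, 0, 0, 50], [0, 0, -30, 0, 0, 0, 50], [0, 0, -60, 0, 0, 0, 50], [0, 0, -80, 0, 0, 0, 50], [0, 0, -80, 0, 0, 0, 50]])

```text
clock: 23.25
tcp_pos: [0.4413, -0.1347, 0.1186]
orientation: [-0.122, 3.016, -0.615]
contact_force: [0.2, -0.2, -0.6]
grip_width: 0.0499
gripper_force: 0.0
```

```bash
cat > red.py <<'E'
from h import *
def red(n='wrist'):
    w=grab(n);C=cloud(w);im=w['image'].astype(int);z=C[...,2]
    m=(im[...,0]>90)&(im[...,1]<60)&(z>.03)&(z<.14)&(C[...,0]>.40)&(abs(C[...,1]+.15)<.06);Q=C[m]
    print(n,'red',len(Q))
    if len(Q):
        print(Q.mean(0).round(4),np.percentile(Q,[3,97],0).round(4))
        d=Q[:,1:]-[-.151,.085];rr=np.hypot(*d.T);k=(rr>.018)&(rr<.038);a=np.degrees(np.arctan2(-d[k,0],d[k,1]))
        print(np.histogram(a,bins=np.arange(-180,181,15))[0].tolist())
        e=np.angle(np.exp(4j*np.radians(a)).mean())/4;print('arm mod 90',np.degrees(e)%90)
    b=(im.max(2)<60)&(z>.06)&(z<.11)&(C[...,0]>.41)&(C[...,0]<.464)&(abs(C[...,1]+.15)<.02);P=C[b]
    if len(P): print('nose',len(P),P.mean(0).round(4),np.percentile(P,[3,97],0).round(4))
if __name__=='__main__': st();red();red('top')
E
python3 red.py; python3 - <<'E'
from h import *
P=np.array([.442,-.151,.085])
for th in (-.1,.6):
    M=plugM(th,.05); show(P-M[:,2]*.08,M)
E
```

```text
clock 23.25
joints [-1.143  0.558  1.294  2.306 -0.269  0.565  1.945]
tcp_pos [ 0.441 -0.135  0.119]
orientation [-0.122  3.016 -0.615]
contact_force [ 0.194 -0.154 -0.559]
grip_width 0.05
gripper_force 0.0
wrist red 2015
[ 0.4683 -0.1463  0.0914] [[ 0.4626 -0.1769  0.0662]
 [ 0.4957 -0.1216  0.1122]]
[0, 1, 5, 76, 442, 0, 0, 0, 11, 312, 181, 0, 0, 0, 0, 369, 73, 9, 0, 0, 8, 1, 0, 0]
arm mod 90 59.36073414017654
nose 1870 [ 0.4465 -0.1482  0.0884] [[ 0.4298 -0.1576  0.0798]
 [ 0.4636 -0.1403  0.0925]]
top red 0
nose 28 [ 0.4346 -0.152   0.0917] [[ 0.4282 -0.1596  0.0871]
 [ 0.441  -0.145   0.0951]]
[1.1, -12.2, 2.4] [-0.303, -0.001, 0.025]
[2.0, -31.2, 16.9] [-1.002, -0.004, 0.059]
```

It turned about 60° with no slip. Going back to regrip for the second half.

Call:
step_arm(moves=[[0, -6, 1, -0.15, 0, 0.01, 50], [1, -12, 2, -0.3, -0.001, 0.025, 50], [1, -18, 4, -0.45, -0.002, 0.04, 50], [2, -23, 7, -0.6, -0.003, 0.05, 50], [2, -27, 11, -0.75, -0.003, 0.055, 50], [2, -30, 14, -0.9, -0.004, 0.059, 50], [2, -31, 17, -1.0, -0.004, 0.059, 50], [2, -31, 17, -1.0, -0.004, 0.059, 50]])

```text
clock: 24.15
tcp_pos: [0.441, -0.1731, 0.1134]
orientation: [-0.059, 2.968, 0.925]
contact_force: [0.2, -0.6, -0.4]
grip_width: 0.0502
gripper_force: 0.0
```

```bash
python3 - <<'E'
from h import *
st()
P=np.array([.442,-.151,.085])
M=plugM(.6,.05); show(P-M[:,2]*.04,M);show(P,M)
E
```

```text
clock 24.15
joints [ 0.106  0.598  0.667  1.961 -0.826  1.314  2.852]
tcp_pos [ 0.441 -0.173  0.113]
orientation [-0.059  2.968  0.925]
contact_force [ 0.191 -0.57  -0.397]
grip_width 0.05
gripper_force 0.0
[-0.3, 1.9, 41.0] [0.003, 0.004, -0.004]
[-0.2, 1.8, 81.0] [0.003, 0.004, -0.004]
```

Call:
step_arm(moves=[[0, 4, 5, 0.1, 0.004, -0.004, 50], [0, 1, 40, 0.1, 0.004, -0.004, 50], [0, -3, 81, 0.1, 0.004, -0.004, 50], [0, -3, 81, 0.1, 0.004, -0.004, 50], [0, -3, 81, 0.1, 0.004, -0.004, 30], [0, -3, 81, 0.1, 0.004, -0.004, 10], [0, -3, 81, 0.1, 0.004, -0.004, 10], [0, -3, 81, 0.1, 0.004, -0.004, 10]], grip_force=100)

```text
clock: 24.95
tcp_pos: [0.4433, -0.1298, 0.0461]
orientation: [-0.068, 3.015, 0.762]
contact_force: [-1.0, -3.4, -0.6]
grip_width: 0.0172
gripper_force: 97.6
```

Call:
step_arm(moves=[[0.5, -4.5, -0.2, 0.1, 0.001, -0.005, 10], [0.9, -8.9, -0.9, 0.2, 0.001, -0.01, 10], [1.4, -13.3, -2.1, 0.3, 0.002, -0.015, 10], [1.8, -17.5, -3.6, 0.4, 0.003, -0.02, 10]])

```text
clock: 25.35
tcp_pos: [0.443, -0.1466, 0.0413]
orientation: [-0.088, 3.094, 0.143]
contact_force: [-1.1, -4.3, -1.9]
grip_width: 0.0169
gripper_force: 98.1
```

Call:
step_arm(moves=[[0.5, -4.5, -0.2, 0.1, 0.001, -0.005, 10], [0.7, -8.9, -0.9, 0.2, 0.001, -0.01, 10], [0.7, -13.3, -2.1, 0.3, 0.002, -0.015, 10], [0.7, -17.5, -3.6, 0.4, 0.003, -0.02, 10]])

```text
clock: 25.75
tcp_pos: [0.443, -0.1637, 0.0435]
orientation: [-0.104, 3.051, -0.472]
contact_force: [-1.3, -5.8, -2.2]
grip_width: 0.0173
gripper_force: 98.1
```

Call:
step_arm(moves=[[0, -4.5, -0.2, 0.1, 0.001, -0.005, 10], [0, -6.2, -0.4, 0.14, 0.001, -0.007, 10], [0, -6.2, -0.4, 0.14, 0.001, -0.007, 10]])

```text
clock: 26.05
tcp_pos: [0.4432, -0.1693, 0.0451]
orientation: [-0.112, 3.009, -0.686]
contact_force: [2.4, -5.1, 2.5]
grip_width: 0.0168
gripper_force: 98.5
```

```bash
python3 red.py; python3 - <<'E'
from h import *
o=r.get_obs();print(np.round(o['moment'],2))
A=R.from_rotvec(o['orientation']).as_matrix();print('grasp',(o['tcp_pos']-A[:,2]*.045).round(4), 'roll',np.arcsin(A[1,2]),'TX in tool',(A.T@TX).round(3))
E
```

```text
clock 26.05
joints [-0.946  0.747  1.124  2.34  -0.592  0.393  2.208]
tcp_pos [ 0.443 -0.169  0.045]
orientation [-0.112  3.009 -0.686]
contact_force [ 2.4   -5.087  2.53 ]
grip_width 0.017
gripper_force 98.491
wrist red 673
[ 0.4646 -0.1427  0.0961] [[ 0.4612 -0.1522  0.0877]
 [ 0.4711 -0.133   0.1063]]
[0, 1, 0, 0, 0, 0, 43, 0, 0, 0, 6, 125, 2, 0, 0, 0, 0, 0, 0, 0, 0, 0, 0, 0]
arm mod 90 85.36057883061882
nose 6723 [ 0.4414 -0.1472  0.0901] [[ 0.4278 -0.1651  0.0751]
 [ 0.462  -0.1322  0.1058]]
top red 13
[ 0.4691 -0.1719  0.0909] [[ 0.4654 -0.1814  0.0845]
 [ 0.471  -0.1565  0.1087]]
[0, 0, 0, 0, 0, 0, 0, 0, 0, 0, 0, 0, 1, 0, 0, 0, 2, 6, 1, 0, 0, 0, 0, 0]
arm mod 90 82.62876107586881
nose 3 [ 0.4324 -0.1673  0.0933] [[ 0.432  -0.1693  0.0816]
 [ 0.4329 -0.165   0.1   ]]
[-0.49 -0.11 -0.36]
grasp [ 0.4402 -0.1501  0.0857] roll -0.4423675533563061 TX in tool [-0.999 -0.004  0.042]
```

Total turn is about 118°, so the thread is free. I'll regrip in a roomier posture (roll +0.4) and draw it out.

Call:
step_arm(moves=[[0, 0, 0, 0, 0, 0, 50], [0, 0, 0, 0, 0, 0, 50], [0, 0, 0, 0, 0, 0, 50], [0, 0, -30, 0, 0, 0, 50], [0, 0, -60, 0, 0, 0, 50], [0, 0, -80, 0, 0, 0, 50], [0, 0, -80, 0, 0, 0, 50]])

```text
clock: 26.85
tcp_pos: [0.4385, -0.1333, 0.1176]
orientation: [-0.115, 3.01, -0.677]
contact_force: [0.2, 0.8, -0.7]
grip_width: 0.0501
gripper_force: 0.0
```

```bash
python3 red.py; python3 - <<'E'
from h import *
P=np.array([.441,-.151,.085])
for th in (.3,):
    M=plugM(th,0); show(P-M[:,2]*.08,M)
E
```

```text
clock 26.85
joints [-1.195  0.708  1.394  2.312 -0.482  0.601  2.135]
tcp_pos [ 0.439 -0.133  0.118]
orientation [-0.115  3.01  -0.677]
contact_force [ 0.16   0.799 -0.683]
grip_width 0.05
gripper_force 0.0
wrist red 2241
[ 0.4659 -0.1459  0.0909] [[ 0.4606 -0.1788  0.055 ]
 [ 0.4736 -0.1177  0.1156]]
[70, 109, 1, 0, 4, 95, 550, 0, 0, 0, 0, 327, 227, 5, 0, 0, 0, 74, 215, 20, 1, 0, 0, 1]
arm mod 90 4.082975682144944
nose 2003 [ 0.4453 -0.148   0.0881] [[ 0.4277 -0.1578  0.0796]
 [ 0.4621 -0.1403  0.0931]]
top red 1
[ 0.4696 -0.1536  0.1159] [[ 0.4696 -0.1536  0.1159]
 [ 0.4696 -0.1536  0.1159]]
[0, 0, 0, 0, 0, 0, 0, 0, 0, 0, 0, 0, 1, 0, 0, 0, 0, 0, 0, 0, 0, 0, 0, 0]
arm mod 90 4.831250671808021
nose 28 [ 0.4326 -0.1516  0.0905] [[ 0.4272 -0.16    0.0853]
 [ 0.4388 -0.1445  0.0953]]
[-2.1, -25.8, 9.8] [-0.744, 0.036, 0.021]
```

Call:
step_arm(moves=[[0, -7, 1, -0.15, 0.01, 0, 50], [-1, -13, 3, -0.3, 0.02, 0.01, 50], [-1, -18, 5, -0.45, 0.03, 0.015, 50], [-2, -23, 8, -0.6, 0.036, 0.02, 50], [-2, -26, 10, -0.744, 0.036, 0.021, 50], [-2, -26, 10, -0.744, 0.036, 0.021, 50], [-2, -26, 10, -0.744, 0.036, 0.021, 50]])

```text
clock: 27.65
tcp_pos: [0.44, -0.1669, 0.1181]
orientation: [0.077, -3.098, -0.469]
contact_force: [-1.1, -0.2, -1.1]
grip_width: 0.05
gripper_force: 0.0
```

```bash
python3 - <<'E'
from h import *
st()
P=np.array([.441,-.151,.085])
M=plugM(.3,0); show(P,M); print((M.T@-TX).round(3))
E
```

```text
clock 27.65
joints [-0.266  0.504  0.907  2.058 -0.718  1.096  2.682]
tcp_pos [ 0.44  -0.167  0.118]
orientation [ 0.077 -3.098 -0.469]
contact_force [-1.124 -0.196 -1.112]
grip_width 0.05
gripper_force 0.0
[-1.6, 5.3, 81.3] [0.0, 0.003, -0.01]
[1. 0. 0.]
```

Call:
step_arm(moves=[[-1, 4, 20, 0, 0, -0.01, 50], [-1, 4, 50, 0, 0, -0.01, 50], [-1, 4, 81, 0, 0, -0.01, 50], [-1, 4, 81, 0, 0, -0.01, 50]])

```text
clock: 28.05
tcp_pos: [0.4378, -0.131, 0.0395]
orientation: [0.109, -3.09, -0.47]
contact_force: [-0.8, 0.7, -0.2]
grip_width: 0.05
gripper_force: 0.0
```

```bash
python3 - <<'E'
from h import *
st()
P=np.array([.441,-.151,.085])
M=plugM(.3,0); show(P,M)
E
```

```text
clock 28.05
joints [-0.243  0.607  0.791  2.136 -0.863  0.958  2.785]
tcp_pos [ 0.438 -0.131  0.04 ]
orientation [ 0.109 -3.09  -0.47 ]
contact_force [-0.806  0.744 -0.227]
grip_width 0.05
gripper_force 0.0
[-1.9, -5.8, -4.4] [0.002, -0.007, 0.01]
```

Call:
step_arm(moves=[[-2, -5, -3, 0, 0, 0.01, 50], [-2, -5, -3, 0, 0, 0.01, 50], [-2, -5, -3, 0, 0, 0.01, 30], [-2, -5, -3, 0, 0, 0.01, 10], [-2, -5, -3, 0, 0, 0.01, 10], [-2, -5, -3, 0, 0, 0.01, 10]], grip_force=80)

```text
clock: 28.65
tcp_pos: [0.4436, -0.14, 0.0444]
orientation: [0.092, -3.098, -0.468]
contact_force: [0.2, -0.7, 3.1]
grip_width: 0.0175
gripper_force: 78.0
```

Call:
step_arm(moves=[[2, 0, 0, 0, 0, 0, 10], [4, 0, 0, 0, 0, 0, 10], [6, 0, 0, 0, 0, 0, 10], [6, 0, 0, 0, 0, 0, 10]])

```text
clock: 29.05
tcp_pos: [0.4363, -0.1401, 0.0438]
orientation: [0.091, -3.096, -0.468]
contact_force: [-0.7, -0.4, 2.0]
grip_width: 0.0172
gripper_force: 78.1
```

```bash
python3 red.py; python3 - <<'E'
from h import *
A=R.from_rotvec(r.get_obs()['orientation']).as_matrix();print((A.T@-TX).round(3),(r.get_obs()['tcp_pos']-A[:,2]*.045))
E
```

```text
clock 29.05
joints [-0.233  0.602  0.803  2.133 -0.858  0.965  2.786]
tcp_pos [ 0.436 -0.14   0.044]
orientation [ 0.091 -3.096 -0.468]
contact_force [-0.662 -0.408  1.959]
grip_width 0.017
gripper_force 78.09
wrist red 1138
[ 0.4548 -0.1539  0.1043] [[ 0.4529 -0.158   0.0943]
 [ 0.463  -0.1486  0.1132]]
[0, 0, 0, 0, 0, 0, 0, 0, 0, 0, 0, 139, 419, 131, 1, 0, 0, 0, 0, 0, 0, 0, 0, 0]
arm mod 90 7.423344040018563
nose 6833 [ 0.4373 -0.1536  0.09  ] [[ 0.4205 -0.168   0.0778]
 [ 0.4602 -0.1359  0.1066]]
top red 0
[ 1.    -0.001  0.001] [ 0.43712629 -0.15336518  0.08668773]
```

Call:
step_arm(moves=[[6, 0, 0, 0, 0, 0, 10], [12, 0, 0, 0, 0, 0, 10], [18, 0, 0, 0, 0, 0, 10], [24, 0, 0, 0, 0, 0, 10], [30, 0, 0, 0, 0, 0, 10], [36, 0, 0, 0, 0, 0, 10], [42, 0, 0, 0, 0, 0, 10], [42, 0, 0, 0, 0, 0, 10]])

```text
clock: 29.95
tcp_pos: [0.394, -0.1425, 0.0438]
orientation: [0.09, -3.096, -0.468]
contact_force: [-0.1, -0.6, -0.8]
grip_width: 0.017
gripper_force: 78.1
```

```bash
python3 red.py; python3 - <<'E'
from h import *
A=R.from_rotvec(r.get_obs()['orientation']).as_matrix();print((A.T@-TX).round(3),(r.get_obs()['tcp_pos']-A[:,2]*.045))
E
```

```text
clock 29.95
joints [-0.219  0.559  0.818  2.213 -0.844  0.929  2.838]
tcp_pos [ 0.394 -0.143  0.044]
orientation [ 0.09  -3.096 -0.468]
contact_force [-0.073 -0.566 -0.801]
grip_width 0.017
gripper_force 78.103
wrist red 1115
[ 0.4128 -0.1561  0.1039] [[ 0.4111 -0.1603  0.0946]
 [ 0.4205 -0.1508  0.1128]]
[0, 0, 0, 0, 0, 0, 0, 0, 0, 0, 0, 10, 376, 304, 3, 1, 0, 0, 0, 0, 0, 0, 0, 0]
arm mod 90 13.391232387294036
nose 1152 [ 0.415  -0.1574  0.09  ] [[ 0.4103 -0.1644  0.0839]
 [ 0.423  -0.1448  0.0937]]
top red 0
[ 1.    -0.001 -0.001] [ 0.39597149 -0.15584464  0.08685084]
```

Drawn clear. Now lift it and carry it over the bay.

```bash
python3 - <<'E'
from h import *
M=frame((-1,.035,0))
show((.396,-.156,.19),plugM(.3,0)); show((.40,-.08,.20),M);show((.44,.011,.20),M)
E
```

```text
[-0.0, 30.3, -98.6] [-0.0, 0.001, -0.001]
[-8.5, 92.2, -87.8] [0.3, -0.014, 0.093]
[-53.8, 176.8, -61.7] [0.3, -0.014, 0.093]
```

Call:
step_arm(moves=[[0, 8, -25, 0, 0, 0, 10], [0, 16, -50, 0, 0, 0, 10], [0, 25, -80, 0, 0, 0, 10], [0, 40, -98, 0, 0, 0, 10], [-4, 65, -95, 0.1, 0, 0.03, 10], [-8, 92, -88, 0.2, -0.01, 0.06, 10], [-20, 120, -80, 0.3, -0.014, 0.093, 10], [-40, 150, -70, 0.3, -0.014, 0.093, 10]])

```text
clock: 30.85
tcp_pos: [0.4187, -0.0398, 0.1551]
orientation: [-0.053, -3.137, -0.023]
contact_force: [1.2, -0.3, -0.9]
grip_width: 0.0175
gripper_force: 78.4
```

Call:
step_arm(moves=[[-14, 25, 0, 0, 0, 0, 10], [-14, 25, 0, 0, 0, 0, 10], [-14, 25, 0, 0, 0, 0, 10], [-14, 25, 0, 0, 0, 0, 10]])

```text
clock: 31.25
tcp_pos: [0.4329, -0.0163, 0.1548]
orientation: [-0.05, -3.134, -0.024]
contact_force: [0.3, 0.9, -0.3]
grip_width: 0.0176
gripper_force: 78.4
```

```bash
python3 - <<'E'
from h import *
st()
show((.44,.011,.20),frame((-1,.035,0)))
w=grab('wrist','w8.png');t=grab('top');C=cloud(w)
for n,f in(('w',w),('t',t)):
    C=cloud(f)
    # tray rim: points with height 10..20mm near tray, fit rectangle
    m=(C[...,2]>.0125)&(C[...,2]<.022)&(C[...,0]>.33)&(C[...,0]<.59)&(C[...,1]>-.08)&(C[...,1]<.26)
    P=C[m][:,:2].astype(np.float32);k=np.ones(len(P),bool)
    print(n,len(P));
    if len(P)>50:
        rect=cv2.minAreaRect(P*1000);print(rect); print(np.percentile(P,[1,99],0))
# black mat in top
C=cloud(t);im=t['image'].astype(int)
m=(im.max(2)<45)&(C[...,2]<.012)&(C[...,0]>.33)&(C[...,0]<.58)&(C[...,1]>-.06)&(C[...,1]<.09)
c,_=cv2.findContours(m.astype(np.uint8),cv2.RETR_EXTERNAL,cv2.CHAIN_APPROX_NONE);c=max(c,key=cv2.contourArea)
pts=np.array([onz(t,*p[0],.003)[:2]*1000 for p in c],np.float32);print('mat',cv2.minAreaRect(pts))
# plug in hand
C=cloud(w);im=w['image'].astype(int);q=(im[...,0]>90)&(im[...,1]<60)&(C[...,2]>.08)&(C[...,2]<.3);print('red in hand',q.sum(),C[q].mean(0))
E
```

```text
clock 31.25
joints [-1.096  0.286  1.196  2.202 -0.369  0.875  1.87 ]
tcp_pos [ 0.433 -0.016  0.155]
orientation [-0.05  -3.134 -0.024]
contact_force [ 0.323  0.898 -0.342]
grip_width 0.018
gripper_force 78.447
[-6.3, 27.5, 0.1] [0.015, -0.007, 0.003]
w 3351
((442.84857177734375, 100.7652359008789), (266.08013916015625, 236.2438507080078), 87.29802703857422)
[[ 0.36303228 -0.03329795]
 [ 0.5647034   0.23441619]]
t 320
((462.23028564453125, 110.42955780029297), (243.7783660888672, 193.56155395507812), 86.7203140258789)
[[ 0.36394186 -0.01028167]
 [ 0.56171256  0.23431451]]
mat ((457.95404052734375, 21.039302825927734), (68.15750122070312, 175.99256896972656), 86.60688781738281)
red in hand 1129 [ 0.45127482 -0.01389186  0.21648791]
```

View pics/w8.png

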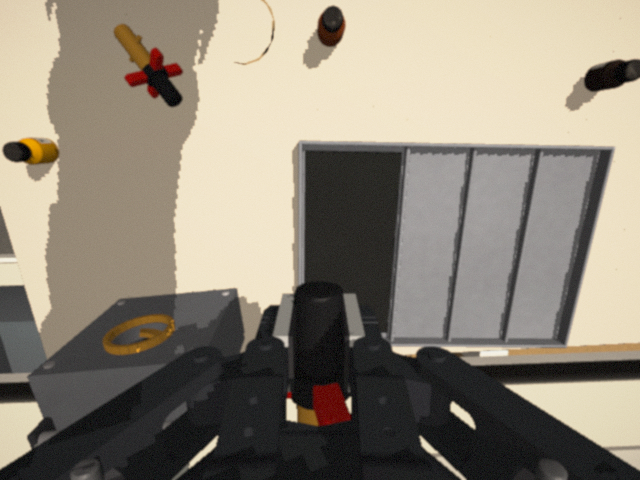

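Wrist: the plug is held by its nose with the cross below (330,405). The tray's near corners are at (301,141) and (613,148), with the dividers between.

```bash
python3 - <<'E'
from h import *
w=load('wrist')
a=onz(w,300,141,.016);b=onz(w,614,148,.016);c=onz(w,571,347,.016)
print(a,b,c,np.linalg.norm(b-a),np.linalg.norm(c-b))
y=(b-a)/np.linalg.norm(b-a);x=np.array([y[1],-y[0],0]);O=(a+b)/2+x*.096;print('yaw',np.arctan2(x[1],x[0]),'O',O)
for n,k in(('bay',-85.5),('l1',-11.5),('l2',45.5),('l3',102.5)):print(n,(O+y*k/1000).round(4))
bay=O+y*-.0855;M=frame(-x)
g=bay+x*-.018; g[2]=.12; show(g,M); g[2]=.043;show(g,M)
E
```

```text
[ 0.36256546 -0.02683258  0.016     ] [0.3764349  0.23411203 0.016     ] [0.56527828 0.23006005 0.016     ] 0.2613129311482946 0.18888685262631322
yaw -0.0531009102972504 O [0.46536486 0.09854443 0.016     ]
bay [0.4608 0.0132 0.016 ]
l1 [0.4648 0.0871 0.016 ]
l2 [0.4678 0.144  0.016 ]
l3 [0.4708 0.2009 0.016 ]
[-9.5, 29.7, 80.2] [0.016, -0.007, 0.02]
[-10.1, 28.5, 157.2] [0.016, -0.007, 0.02]
```

Call:
step_arm(moves=[[-9, 29, 0, 0.016, 0, 0.02, 10], [-9, 29, 40, 0.016, 0, 0.02, 10], [-9, 29, 80, 0.016, 0, 0.02, 10], [-10, 29, 120, 0.016, 0, 0.02, 10], [-10, 29, 140, 0.016, 0, 0.02, 10], [-10, 29, 149, 0.016, 0, 0.02, 10], [-10, 29, 149, 0.016, 0, 0.02, 10]])

```text
clock: 32.05
tcp_pos: [0.4429, 0.0147, 0.0058]
orientation: [-0.081, -3.132, 0.002]
contact_force: [-0.5, -0.6, -0.3]
grip_width: 0.0171
gripper_force: 78.4
```

Call:
step_arm(moves=[[0, 0, 3, 0, 0, 0, 10], [0, 0, 6, 0, 0, 0, 10], [0, 0, 6, 0, 0, 0, 10]])

```text
clock: 32.35
tcp_pos: [0.4437, 0.0162, 0.0007]
orientation: [-0.077, -3.135, 0.0]
contact_force: [0.3, 0.3, -0.2]
grip_width: 0.017
gripper_force: 78.4
```

Call:
step_arm(moves=[[0, 0, 2, 0, 0, 0, 10], [0, 0, 4, 0, 0, 0, 10], [0, 0, 4, 0, 0, 0, 10]])

```text
clock: 32.65
tcp_pos: [0.4433, 0.0162, -0.0035]
orientation: [-0.077, -3.134, -0.0]
contact_force: [-2.1, 1.1, 9.3]
grip_width: 0.0175
gripper_force: 79.8
```

```bash
python3 - <<'E'
from h import *
st()
for n in('wrist','top'):
    w=grab(n);C=cloud(w);im=w['image'].astype(int);q=(im[...,0]>90)&(im[...,1]<60)&(C[...,0]>.41)&(C[...,1]>-.06)&(C[...,1]<.09)&(C[...,2]<.12);P=C[q];print(n,len(P),P.mean(0),np.percentile(P,[2,98],0))
E
```

```text
clock 32.65
joints [-0.769  0.584  0.749  2.276 -0.782  0.564  2.113]
tcp_pos [ 0.443  0.016 -0.003]
orientation [-0.077 -3.134 -0.   ]
contact_force [-2.124  1.078  9.318]
grip_width 0.017
gripper_force 79.778
wrist 1190 [0.46148744 0.01920122 0.05843178] [[0.45974363 0.00390303 0.04402406]
 [0.46956378 0.02557414 0.06759307]]<stdin>:4: RuntimeWarning: Mean of empty slice.
  ret = um.true_divide(
Traceback (most recent call last):
IndexError: index -1 is out of bounds for axis 0 with size 0
```

The cross is on the floor. Releasing.

Call:
step_arm(moves=[[0, 0, -2, 0, 0, 0, 10], [0, 0, -2, 0, 0, 0, 24], [0, 0, -2, 0, 0, 0, 30], [0, 0, -2, 0, 0, 0, 40], [0, 0, -2, 0, 0, 0, 45], [0, 0, -30, 0, 0, 0, 45], [0, 0, -80, 0, 0, 0, 45], [0, 0, -130, 0, 0, 0, 45]])

```text
clock: 33.55
tcp_pos: [0.4432, 0.0153, 0.1271]
orientation: [-0.079, -3.131, 0.004]
contact_force: [1.8, 2.0, 1.0]
grip_width: 0.0453
gripper_force: 0.0
```

Call:
step_arm(moves=[[-10, 30, -60, 0, 0, 0, 60], [-20, 60, -100, 0, 0, 0, 85], [-20, 100, -110, 0, 0, 0, 85], [-20, 100, -110, 0, 0, 0, 85], [-20, 100, -110, 0, 0, 0, 85]])

```text
clock: 34.05
tcp_pos: [0.47, 0.1168, 0.2362]
orientation: [-0.071, -3.135, 0.001]
contact_force: [-0.7, 0.1, -0.1]
grip_width: 0.0846
gripper_force: 0.0
```

```bash
python3 - <<'E'
from h import *
st()
w=grab('wrist','w9.png');t=grab('top','t2.png');s=grab('scene','s9.png')
for f in (w,t):
    C=cloud(f);im=f['image'].astype(int);q=(im[...,0]>90)&(im[...,1]<60)&(C[...,0]>.38)&(C[...,1]>-.06)&(C[...,1]<.09)&(C[...,2]<.12);P=C[q]
    if len(P):print('red',len(P),P.mean(0).round(3),np.percentile(P,[2,98],0).round(3))
    q=(im[...,0]>120)&(im[...,2]<90)&(im[...,1]>70)&(C[...,0]>.38)&(C[...,1]>-.06)&(C[...,1]<.09)&(C[...,2]<.12);P=C[q]
    if len(P):print('brass',len(P),P.mean(0).round(3),np.percentile(P,[2,98],0).round(3))
# top: tools again
C=cloud(t);im=t['image'].astype(int)
wood=(im[...,0]>140)&(im[...,2]<90)&(C[...,1]>.3)&(C[...,2]<.05)
print('wood',wood.sum(),C[wood].mean(0))
E
```

```text
clock 34.05
joints [-1.43   0.292  1.293  2.007 -0.32   1.081  1.533]
tcp_pos [0.47  0.117 0.236]
orientation [-7.100e-02 -3.135e+00  1.000e-03]
contact_force [-0.671  0.061 -0.086]
grip_width 0.085
gripper_force 0.0
red 788 [0.475 0.03  0.036] [[0.46  0.003 0.003]
 [0.493 0.053 0.054]]
brass 1434 [ 0.596  0.026 -0.092] [[ 0.487 -0.054 -0.231]
 [ 0.701  0.083  0.035]]
red 47 [0.48  0.01  0.037] [[ 0.47  -0.     0.002]
 [ 0.5    0.02   0.058]]
brass 12 [0.503 0.025 0.027] [[0.489 0.022 0.005]
 [0.52  0.028 0.034]]
wood 120 [ 0.56361628  0.61784321 -0.18511512]
```

```bash
python3 - <<'E'
from h import *
t=load('top')['image'];s=load('scene')['image'];w=load('wrist')['image']
a=cv2.resize(t[170:310,30:390],(800,311),interpolation=cv2.INTER_CUBIC)
b=cv2.resize(s[120:290,0:250],(400,272),interpolation=cv2.INTER_CUBIC)
c=cv2.resize(w,(362,272))
o=np.zeros((590,800,3),np.uint8);o[:311]=a;o[315:587,:400]=b;o[315:587,410:772]=c
cv2.imwrite('pics/m1.png',o[:,:,::-1])
E
```

```text
(no output)
```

View pics/m1.png

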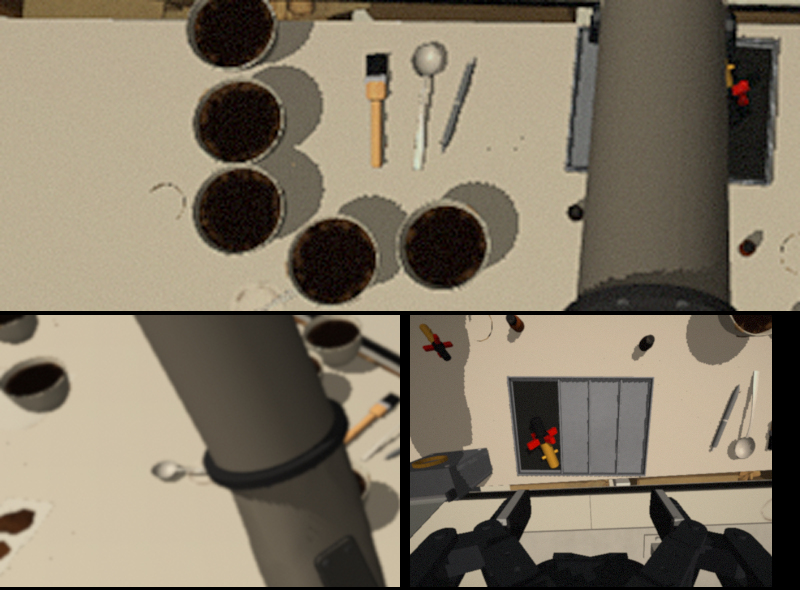

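Montage: the top crop shows brush (376,110), spoon (430,60)–(418,165) and pen (460,105) all present, and the plug lying in the bay. The spoon at lower left is a look-alike. Moving over the tools for a closer look.

Call:
step_arm(moves=[[20, 50, 0, 0, 0, 0, 60], [20, 100, 0, 0, 0, 0, 45], [20, 150, 0, 0, 0, 0, 45], [20, 200, 0, 0, 0, 0, 45], [20, 250, 0, 0, 0, 0, 45], [20, 290, 0, 0, 0, 0, 45], [20, 290, 0, 0, 0, 0, 45], [20, 290, 0, 0, 0, 0, 45]])

```text
clock: 35.0
tcp_pos: [0.4645, 0.4042, 0.2346]
orientation: [-0.079, -3.133, 0.005]
contact_force: [0.4, -0.2, 0.0]
grip_width: 0.0452
gripper_force: 0.0
```

```bash
cat > tools.py <<'E'
from h import *
def tools(n='wrist',verbose=True):
    f=grab(n);C=cloud(f);im=f['image'].astype(int)
    X=C; roi=(X[...,0]>.34)&(X[...,0]<.57)&(X[...,1]>.25)&(X[...,1]<.55)&(X[...,2]<.04)&(X[...,2]>-.01)
    hi=roi&(X[...,2]>.0045)
    k=cv2.connectedComponentsWithStats(hi.astype(np.uint8),connectivity=8)
    for i in range(1,k[0]):
        if k[2][i,4]<80: continue
        m=k[1]==i;P=X[m];(cx,cy),(a,b),g=cv2.minAreaRect((P[:,:2]*1000).astype(np.float32))
        u,s,vt=np.linalg.svd(P[:,:2]-P[:,:2].mean(0),full_matrices=False)
        print(n,'px',k[2][i,:4],k[2][i,4],'c',round(cx),round(cy),'size',round(a),round(b),'ang(x)',round(float(np.arctan(vt[0,1]/vt[0,0])),3),'ztop',np.percentile(P[:,2],95).round(4),'rgb',im[m].mean(0).round())
        d=vt[0]*np.sign(vt[0,0]); 
        q=(P[:,:2]-P[:,:2].mean(0))@d
        for lo in np.arange(q.min(),q.max(),.02):
            kk=(q>=lo)&(q<lo+.02)
            if kk.sum()>5:
                R_=P[kk];nn=(R_[:,:2]-P[:,:2].mean(0))@np.array([-d[1],d[0]])
                if verbose: print('   ',R_[:,:2].mean(0).round(3),'w',(np.percentile(nn,97)-np.percentile(nn,3)).round(3),'z',np.percentile(R_[:,2],90).round(4),im[m][kk].mean(0).round())
if __name__=='__main__': st();tools();tools('top',False)
E
python3 tools.py
```

```text
clock 35.0
joints [-1.562  0.576  1.111  1.712 -0.549  1.214  1.21 ]
tcp_pos [0.465 0.404 0.235]
orientation [-0.079 -3.133  0.005]
contact_force [ 0.369 -0.178  0.047]
grip_width 0.045
gripper_force 0.0
wrist px [381 115  27 140] 2419 c 448 486 size 151 28 ang(x) 0.073 ztop 0.0133 rgb [151. 116.  77.]
    [0.383 0.479] w 0.013 z 0.0131 [187. 140.  85.]
    [0.403 0.481] w 0.013 z 0.0131 [186. 138.  83.]
    [0.423 0.482] w 0.013 z 0.0131 [187. 139.  84.]
    [0.443 0.484] w 0.013 z 0.0131 [188. 139.  83.]
    [0.464 0.485] w 0.023 z 0.013 [189. 139.  84.]
    [0.483 0.486] w 0.025 z 0.0132 [183. 148. 111.]
    [0.503 0.488] w 0.024 z 0.011 [35. 33. 31.]
    [0.518 0.489] w 0.024 z 0.0107 [38. 36. 32.]
wrist px [319 128  36 142] 1328 c 461 423 size 40 155 ang(x) -0.033 ztop 0.0162 rgb [173. 162. 144.]
    [0.394 0.426] w 0.01 z 0.0077 [202. 198. 179.]
    [0.413 0.426] w 0.009 z 0.0113 [203. 198. 178.]
    [0.433 0.425] w 0.006 z 0.0142 [199. 187. 165.]
    [0.453 0.424] w 0.004 z 0.0165 [200. 185. 163.]
    [0.473 0.423] w 0.004 z 0.0171 [190. 175. 155.]
    [0.496 0.422] w 0.028 z 
[... 177 characters left out ...]
30 ang(x) -0.262 ztop 0.0107 rgb [109. 104.  97.]
    [0.407 0.394] w 0.008 z 0.0096 [113. 107. 100.]
    [0.425 0.389] w 0.01 z 0.0103 [106. 101.  94.]
    [0.444 0.384] w 0.01 z 0.0103 [107. 102.  95.]
    [0.464 0.379] w 0.01 z 0.0103 [115. 109. 102.]
    [0.483 0.373] w 0.01 z 0.0103 [102.  98.  92.]
    [0.502 0.368] w 0.01 z 0.0102 [101.  97.  91.]
    [0.517 0.365] w 0.006 z 0.0083 [157. 146. 131.]
top px [213 189  18  58] 227 c 457 431 size 47 171 ang(x) -0.06 ztop 0.0181 rgb [169. 162. 141.]
top px [193 192  15  55] 397 c 449 481 size 160 42 ang(x) 0.067 ztop 0.0169 rgb [145. 118.  83.]
top px [227 197  16  44] 196 c 453 378 size 28 132 ang(x) -0.254 ztop 0.0146 rgb [117. 112. 100.]
```

All three tools are located: brush c(.448,.486), spoon c(.461,.423), pen c(.459,.380) yaw −0.26. I'll take the pen first since it lies next to the spoon.

```bash
cat >> h.py <<'E'
def go(x,y,z,yaw):
    s,t=plan((x,y,z),frame((-np.cos(yaw),-np.sin(yaw),0)));print(s.tolist(),t.tolist())
E
python3 - <<'E'
from h import *
go(.459,.380,.04,-.265);go(.459,.380,-.022,-.265)
E
```

```text
[3.3, -22.5, 195.6] [-0.003, -0.007, 0.212]
[2.8, -22.4, 257.6] [-0.003, -0.007, 0.212]
```

Call:
step_arm(moves=[[3, -22, 40, 0, 0, 0.1, 24], [3, -22, 90, 0, 0, 0.212, 24], [3, -22, 140, 0, 0, 0.212, 24], [3, -22, 175, 0, -0.007, 0.212, 24], [3, -22, 195, 0, -0.007, 0.212, 24], [3, -22, 195, 0, -0.007, 0.212, 24]], grip_force=25)

```text
clock: 35.7
tcp_pos: [0.4573, 0.3805, 0.0388]
orientation: [-0.414, -3.111, 0.009]
contact_force: [-0.5, 1.1, 0.0]
grip_width: 0.0242
gripper_force: 0.0
```

```bash
python3 - <<'E'
from h import *
st();go(.459,.380,-.022,-.265)
f=grab('wrist');C=cloud(f);o=r.get_obs()
u,v=proj(f,o['tcp_pos']);print(u,v)
m=(C[...,2]>.02)&(C[...,2]<.16)&(abs(C[...,0]-.459)<.04)&(abs(C[...,1]-.38)<.05);P=C[m];print(len(P),P.min(0),np.percentile(P,[1,99],0))
import tools;tools.tools('wrist',False)
E
```

```text
clock 35.7
joints [-1.447  0.778  0.939  1.918 -0.813  0.891  1.222]
tcp_pos [0.457 0.38  0.039]
orientation [-0.414 -3.111  0.009]
contact_force [-0.522  1.103  0.031]
grip_width 0.024
gripper_force 0.0
[-1.9, 0.3, 60.8] [-0.006, -0.002, 0.001]
320.0027629873673 291.26032104967317
52211 [0.43045346 0.3300001  0.06367506] [[0.43218853 0.33158436 0.07527811]
 [0.4773547  0.42914479 0.15927413]]
wrist px [448  63  89 262] 9379 c 449 483 size 151 28 ang(x) 0.077 ztop 0.0131 rgb [130.  98.  62.]
wrist px [355 113  85 245] 3542 c 459 423 size 151 29 ang(x) 0.049 ztop 0.0163 rgb [158. 148. 131.]
wrist px [307 151  18 210] 3299 c 459 380 size 10 132 ang(x) -0.262 ztop 0.0103 rgb [85. 81. 76.]
```

Call:
step_arm(moves=[[-1, 0, 30, 0, 0, 0, 24], [-1, 0, 50, 0, 0, 0, 24], [-1, 0, 57, 0, 0, 0, 24], [-1, 0, 60, 0, 0, 0, 24], [-1, 0, 60, 0, 0, 0, 24]])

```text
clock: 36.3
tcp_pos: [0.4605, 0.3835, -0.0179]
orientation: [0.41, 3.113, -0.001]
contact_force: [0.3, 0.4, 0.6]
grip_width: 0.0242
gripper_force: 0.0
```

Call:
step_arm(moves=[[0, 0, 0, 0, 0, 0, 12], [0, 0, 0, 0, 0, 0, 3], [0, 0, 0, 0, 0, 0, 0], [0, 0, 0, 0, 0, 0, 0]], grip_force=30)

```text
clock: 36.7
tcp_pos: [0.4612, 0.3836, -0.0163]
orientation: [0.41, 3.113, 0.002]
contact_force: [-4.1, -2.7, 17.8]
grip_width: -0.0002
gripper_force: 9.3
```

Call:
step_arm(moves=[[0, 0, -15, 0, 0, 0, 0], [0, 0, -40, 0, 0, 0, 0], [0, 0, -80, 0, 0, 0, 0], [0, 0, -100, 0, 0, 0, 0], [0, 0, -100, 0, 0, 0, 0]])

```text
clock: 37.2
tcp_pos: [0.4616, 0.3847, 0.0847]
orientation: [0.409, 3.111, 0.005]
contact_force: [0.6, -0.6, -0.2]
grip_width: -0.0002
gripper_force: 0.0
```

```bash
python3 - <<'E'
from h import *
st();go(.471,.201,.079,-.053);go(.471,.201,.03,-.053)
import tools;tools.tools('wrist',False)
E
```

```text
clock 37.2
joints [-1.485  0.727  1.002  1.89  -0.755  0.954  1.183]
tcp_pos [0.462 0.385 0.085]
orientation [0.409 3.111 0.005]
contact_force [ 0.615 -0.641 -0.196]
grip_width -0.0
gripper_force 0.0
[-56.5, -175.0, 5.3] [0.003, 0.004, -0.208]
[-56.3, -175.2, 54.3] [0.003, 0.004, -0.208]
wrist px [418  72  78 219] 6390 c 449 485 size 151 28 ang(x) 0.076 ztop 0.0132 rgb [132. 100.  65.]
wrist px [342 115  73 214] 3240 c 462 428 size 41 154 ang(x) -0.029 ztop 0.0161 rgb [157. 147. 130.]
wrist px [310 145  17 149] 2014 c 448 388 size 10 107 ang(x) -0.28 ztop 0.0104 rgb [94. 90. 84.]
```

The descent stopped 4–5 mm short, so the fingers slipped over the pen. I'll look again and retry.

Call:
step_arm(moves=[[0, 0, -30, 0, 0, 0, 24], [0, 0, -40, 0, 0, 0, 24], [0, 0, -40, 0, 0, 0, 24], [0, 0, -40, 0, 0, 0, 24]])

```text
clock: 37.65
tcp_pos: [0.459, 0.3835, 0.1199]
orientation: [-0.409, -3.114, 0.004]
contact_force: [-0.5, -0.5, -0.1]
grip_width: 0.0238
gripper_force: 0.0
```

```bash
python3 - <<'E'
from h import *
st()
import tools;tools.tools('wrist',True)
E
```

```text
clock 37.65
joints [-1.518  0.688  1.051  1.868 -0.704  1.016  1.147]
tcp_pos [0.459 0.383 0.12 ]
orientation [-0.409 -3.114  0.004]
contact_force [-0.537 -0.482 -0.088]
grip_width 0.024
gripper_force 0.0
wrist px [409  84  70 193] 4915 c 449 483 size 151 28 ang(x) 0.075 ztop 0.0132 rgb [138. 105.  68.]
    [0.384 0.479] w 0.013 z 0.0129 [168. 125.  75.]
    [0.403 0.48 ] w 0.013 z 0.0131 [169. 125.  74.]
    [0.423 0.482] w 0.013 z 0.013 [170. 125.  74.]
    [0.443 0.483] w 0.013 z 0.0129 [170. 124.  74.]
    [0.465 0.485] w 0.024 z 0.0129 [172. 126.  75.]
    [0.483 0.486] w 0.026 z 0.013 [167. 134.  99.]
    [0.503 0.488] w 0.024 z 0.0107 [27. 25. 24.]
    [0.518 0.489] w 0.024 z 0.0106 [30. 28. 26.]
wrist px [341 118  66 192] 2444 c 461 430 size 41 156 ang(x) -0.018 ztop 0.0161 rgb [162. 152. 135.]
    [0.393 0.426] w 0.01 z 0.0073 [190. 187. 169.]
    [0.41  0.426] w 0.009 z 0.0107 [190. 185. 165.]
    [0.43  0.425] w 0.007 z 0.0139 [188. 175. 155.]
    [0.45  0.424] w 0.005 z 0.016 [182. 167. 147.]
    [0.471 0.424] w 0.005 z 0.017 [175. 160. 140.]
    [0.493 0.423] w 0.024 z 0.0156 [132. 121. 106.]
    [0.51  0.424] w 0.038 z 0.0129 [119. 109.  96.]
    [0.53  0.424] w 0.032 z 0.0126 [154. 142. 125.]
wrist px [314 147  15 159] 1828 c 460 385 size 10 132 ang(x) -0.28 ztop 0.0104 rgb [99. 95. 89.]
    [0.408 0.4  ] w 0.008 z 0.0094 [104.  99.  93.]
    [0.425 0.395] w 0.01 z 0.0103 [95. 91. 86.]
    [0.445 0.389] w 0.009 z 0.0103 [97. 92. 87.]
    [0.464 0.383] w 0.01 z 0.0102 [105.  99.  92.]
    [0.483 0.378] w 0.01 z 0.0101 [93. 89. 84.]
    [0.502 0.373] w 0.009 z 0.01 [92. 89. 84.]
    [0.517 0.368] w 0.006 z 0.0087 [141. 131. 118.]
```

```bash
python3 -c "
from h import *
go(.460,.3845,-.0225,-.28)"
```

```text
[-0.9, 1.9, 142.2] [-0.003, -0.001, 0.019]
```

Call:
step_arm(moves=[[-1, 2, 40, 0, 0, 0.019, 24], [-1, 2, 80, 0, 0, 0.019, 24], [-1, 2, 110, 0, 0, 0.019, 24], [-1, 2, 125, 0, 0, 0.019, 24], [-1, 2, 125, 0, 0, 0.019, 24], [-1, 2, 125, 0, 0, 0.019, 24]])

```text
clock: 38.3
tcp_pos: [0.4618, 0.3849, -0.0035]
orientation: [0.439, 3.11, -0.002]
contact_force: [0.0, -0.0, 0.6]
grip_width: 0.0239
gripper_force: 0.0
```

```bash
python3 -c "
from h import *
st();go(.460,.3845,-.0225,-.28)"
```

```text
clock 38.3
joints [-1.406  0.834  0.876  1.92  -0.879  0.829  1.248]
tcp_pos [ 0.462  0.385 -0.004]
orientation [ 4.39e-01  3.11e+00 -2.00e-03]
contact_force [ 0.018 -0.016  0.611]
grip_width 0.024
gripper_force 0.0
[1.6, -0.8, 19.0] [-0.001, 0.001, -0.001]
```

Call:
step_arm(moves=[[1.5, -1, 8, 0, 0, 0, 24], [1.5, -1, 14, 0, 0, 0, 24], [1.5, -1, 19, 0, 0, 0, 24], [1.5, -1, 19, 0, 0, 0, 24], [1.5, -1, 19, 0, 0, 0, 24]])

```text
clock: 38.8
tcp_pos: [0.4594, 0.3845, -0.023]
orientation: [0.439, 3.111, -0.003]
contact_force: [-0.2, 0.1, 0.4]
grip_width: 0.0237
gripper_force: 0.0
```

Call:
step_arm(moves=[[0, 0, 0, 0, 0, 0, 12], [0, 0, 0, 0, 0, 0, 3], [0, 0, 0, 0, 0, 0, 0], [0, 0, 0, 0, 0, 0, 0]], grip_force=30)

```text
clock: 39.2
tcp_pos: [0.4596, 0.3845, -0.0228]
orientation: [0.439, 3.11, -0.002]
contact_force: [-1.2, -1.2, 2.6]
grip_width: 0.0086
gripper_force: 30.0
```

Gripped. Lifting and carrying it to lane 3.

Call:
step_arm(moves=[[0, 0, -10, 0, 0, 0, 0], [0, 0, -40, 0, 0, 0, 0], [0, 0, -80, 0, 0, 0, 0], [0, 0, -100, 0, 0, 0, 0], [0, 0, -100, 0, 0, 0, 0]])

```text
clock: 39.7
tcp_pos: [0.4613, 0.3856, 0.0803]
orientation: [0.439, 3.107, 0.004]
contact_force: [-0.5, -0.1, -0.0]
grip_width: 0.0088
gripper_force: 29.7
```

```bash
python3 - <<'E'
from h import *
st();go(.471,.201,.079,-.053)
E
```

```text
clock 39.7
joints [-1.484  0.734  0.999  1.892 -0.764  0.95   1.168]
tcp_pos [0.461 0.386 0.08 ]
orientation [0.439 3.107 0.004]
contact_force [-0.458 -0.076 -0.047]
grip_width 0.009
gripper_force 29.678
[-60.5, -174.7, 1.0] [0.003, 0.003, -0.228]
```

Call:
step_arm(moves=[[-17, -50, 0, 0, 0, -0.06, 0], [-34, -100, 0, 0, 0, -0.12, 0], [-50, -145, 0, 0, 0, -0.2, 0], [-60, -175, 0, 0, 0, -0.228, 0], [-60, -175, 0, 0, 0, -0.228, 0], [-60, -175, 0, 0, 0, -0.228, 0]])

```text
clock: 40.3
tcp_pos: [0.4684, 0.1992, 0.077]
orientation: [-0.086, -3.14, 0.002]
contact_force: [0.3, 0.8, -0.3]
grip_width: 0.0087
gripper_force: 29.7
```

```bash
cat > lanes.py <<'E'
from h import *
def lanes():
    # dividers: ridge points (z 8..18 mm) seen from the wrist, in tray-ish axes
    f=grab('wrist');C=cloud(f)
    X=C[(C[...,2]>.0085)&(C[...,2]<.019)&(C[...,0]>.38)&(C[...,0]<.55)&(C[...,1]>-.06)&(C[...,1]<.26)]
    yaw=-.053;y=(X[:,1]-.0985)*np.cos(yaw)-(X[:,0]-.4654)*np.sin(yaw)
    h,e=np.histogram(y*1000,bins=np.arange(-140,140,4));print([(int(a),int(b)) for a,b in zip(e,h) if b>25])
lanes()
E
python3 lanes.py; python3 - <<'E'
from h import *
st();go(.471,.201,-.015,-.053)
f=load('wrist');C=cloud(f)
m=(C[...,2]>.035)&(C[...,2]<.13)&(C[...,0]>.39)&(C[...,0]<.45)&(abs(C[...,1]-.2)<.05);P=C[m];print('pen in hand',len(P),P.mean(0) if len(P) else '')
E
```

```text
[(-132, 462), (-128, 79), (-60, 62), (-56, 197), (-52, 366), (-48, 258), (-44, 153), (-40, 1140), (16, 1119), (72, 833), (76, 52), (128, 871), (132, 282)]
clock 40.35
joints [-1.26   0.574  0.972  2.103 -0.665  0.81   1.644]
tcp_pos [0.468 0.2   0.077]
orientation [-8.20e-02 -3.14e+00  2.00e-03]
contact_force [0.615 1.091 0.012]
grip_width 0.009
gripper_force 29.679
[-2.6, 0.8, 91.9] [-0.001, -0.0, 0.001]
pen in hand 2597 [0.42857928 0.20177725 0.10818953]
```

Call:
step_arm(moves=[[-2, 1, 40, 0, 0, 0, 0], [-2, 1, 75, 0, 0, 0, 0], [-2, 1, 90, 0, 0, 0, 0], [-2, 1, 95, 0, 0, 0, 0], [-2, 1, 95.5, 0, 0, 0, 0], [-2, 1, 95.5, 0, 0, 0, 0], [-2, 1, 95.5, 0, 0, 0, 0]])

```text
clock: 41.05
tcp_pos: [0.4714, 0.2012, -0.0175]
orientation: [0.081, 3.139, -0.001]
contact_force: [-0.1, 0.3, -0.0]
grip_width: 0.0085
gripper_force: 29.7
```

Call:
step_arm(moves=[[0, 0, 0, 0, 0, 0, 10], [0, 0, 0, 0, 0, 0, 14], [0, 0, 0, 0, 0, 0, 16], [0, 0, 0, 0, 0, 0, 16], [0, 0, -20, 0, 0, 0, 16], [0, 0, -60, 0, 0, 0, 16], [0, 0, -110, 0, 0, 0, 30], [0, 0, -160, 0, 0, 0, 30]])

```text
clock: 41.85
tcp_pos: [0.4701, 0.2002, 0.1431]
orientation: [-0.083, -3.139, 0.005]
contact_force: [0.5, 1.2, 0.2]
grip_width: 0.0301
gripper_force: 0.0
```

```bash
cat > inlane.py <<'E'
from h import *
def inlane(n='wrist'):
    f=grab(n);C=cloud(f);im=f['image'].astype(int);yaw=-.053;c,s=np.cos(yaw),np.sin(yaw)
    D=C[...,:2]-[.4654,.0985];X=(D[...,0]*c+D[...,1]*s)*1000;Y=(-D[...,0]*s+D[...,1]*c)*1000;Z=C[...,2]*1000
    for k,y in ((1,-11.5),(2,45.5),(3,102.5)):
        m=(abs(X)<90)&(abs(Y-y)<24)&(Z>6.5)&(Z<45);P=np.c_[X[m],Y[m]].astype(np.float32)
        if len(P)>30: print(n,'lane',k,len(P),cv2.minAreaRect(P),'x',np.percentile(P[:,0],[1,99]),'dy',np.percentile(P[:,1]-y,[2,50,98]),'z',np.percentile(Z[m],[50,98]))
        else: print(n,'lane',k,'empty',len(P))
if __name__=='__main__':st();inlane();inlane('top')
E
python3 inlane.py
```

```text
clock 41.85
joints [-1.36   0.489  1.099  2.051 -0.545  0.932  1.552]
tcp_pos [0.47  0.2   0.143]
orientation [-0.083 -3.139  0.005]
contact_force [0.55  1.233 0.23 ]
grip_width 0.03
gripper_force 0.0
wrist lane 1 empty 0
wrist lane 2 empty 0
wrist lane 3 1630 ((0.13227081298828125, 102.99219512939453), (10.419419288635254, 130.4260711669922), 89.81236267089844) x [-61.20916615  63.17517193] dy [-4.62505676  0.46779251  5.46036118] z [11.66442441 13.64371331]
top lane 1 186 ((-0.0146026611328125, -11.441307067871094), (179.7256622314453, 47.19810485839844), 0.40540361404418945) x [-87.59611931  89.79258614] dy [-22.18905983  -1.37544203  23.19998493] z [ 7.85576332 17.0134815 ]
top lane 2 158 ((0.07698822021484375, 45.22298812866211), (47.064571380615234, 179.90890502929688), 89.68665313720703) x [-89.52970985  89.85546387] dy [-22.55567478  -4.68857002  21.55424744] z [ 7.80309104 17.37155657]
top lane 3 44 ((0.20139312744140625, 88.26652526855469), (17.014324188232422, 177.1890106201172), 89.14486694335938) x [-88.25674332  88.61240372] dy [-22.6922406  -13.44071198  -4.90124725] z [ 7.70281535 15.68007101]
```

Pen lies mid-lane 3. Next the spoon.

```bash
python3 -c "
from h import *
go(.472,.4235,.12,-.03);go(.472,.4235,-.021,-.03)"
```

```text
[14.3, 221.2, 27.6] [0.004, 0.008, -0.023]
[15.3, 220.7, 168.6] [0.004, 0.008, -0.023]
```

Call:
step_arm(moves=[[4, 50, 0, 0, 0, -0.01, 30], [7, 100, 10, 0, 0, -0.023, 30], [10, 150, 20, 0, 0.005, -0.023, 30], [14, 200, 27, 0.004, 0.008, -0.023, 30], [14, 221, 27, 0.004, 0.008, -0.023, 30], [14, 221, 27, 0.004, 0.008, -0.023, 30], [14, 221, 27, 0.004, 0.008, -0.023, 30]])

```text
clock: 42.65
tcp_pos: [0.468, 0.4216, 0.1136]
orientation: [-0.045, -3.133, 0.011]
contact_force: [0.9, -0.4, 0.1]
grip_width: 0.0298
gripper_force: 0.0
```

```bash
python3 - <<'E'
from h import *
import tools;tools.tools('wrist',True);st();go(.472,.4235,0,-.03)
E
```

```text
wrist px [384 103  38 196] 4813 c 448 486 size 151 28 ang(x) 0.074 ztop 0.0132 rgb [137. 104.  68.]
    [0.384 0.479] w 0.013 z 0.0131 [168. 124.  74.]
    [0.403 0.481] w 0.013 z 0.013 [168. 124.  74.]
    [0.423 0.482] w 0.013 z 0.013 [168. 124.  74.]
    [0.443 0.483] w 0.013 z 0.013 [168. 123.  73.]
    [0.464 0.485] w 0.023 z 0.013 [171. 125.  74.]
    [0.483 0.486] w 0.026 z 0.0132 [165. 134. 101.]
    [0.503 0.488] w 0.024 z 0.0107 [27. 25. 24.]
    [0.518 0.489] w 0.024 z 0.0106 [30. 28. 25.]
wrist px [296 119  51 199] 2635 c 461 430 size 41 155 ang(x) -0.036 ztop 0.0161 rgb [158. 147. 130.]
    [0.394 0.426] w 0.01 z 0.0076 [184. 179. 161.]
    [0.412 0.426] w 0.008 z 0.011 [184. 178. 159.]
    [0.432 0.425] w 0.007 z 0.0139 [181. 169. 149.]
    [0.452 0.424] w 0.005 z 0.0162 [178. 164. 144.]
    [0.472 0.424] w 0.005 z 0.0172 [169. 154. 135.]
    [0.495 0.423] w 0.026 z 0.0153 [123. 113.  99.]
    [0.513 0.422] w 0.039 z 0.0131 [121. 111.  97.]
    [0.531 0.422] w 0.033 z 0.013 [152. 140. 123.]
clock 42.7
joints [-1.476  0.712  0.97   1.786 -0.679  1.031  1.3  ]
tcp_pos [0.468 0.421 0.114]
orientation [-0.048 -3.133  0.01 ]
contact_force [ 0.591 -1.346 -0.105]
grip_width 0.03
gripper_force 0.0
[-4.5, 3.7, 113.9] [-0.007, -0.008, -0.001]
```

Call:
step_arm(moves=[[-4, 3, 40, -0.004, -0.006, 0, 30], [-4, 3, 80, -0.004, -0.006, 0, 30], [-4, 3, 105, -0.004, -0.006, 0, 30], [-4, 3, 114, -0.004, -0.006, 0, 30], [-4, 3, 114, -0.004, -0.006, 0, 30], [-4, 3, 114, -0.004, -0.006, 0, 30]])

```text
clock: 43.3
tcp_pos: [0.4726, 0.4242, 0.0018]
orientation: [-0.048, -3.141, 0.001]
contact_force: [0.4, -0.5, 0.2]
grip_width: 0.03
gripper_force: 0.0
```

```bash
python3 -c "
from h import *
st();go(.472,.4235,-.02,-.03)"
```

```text
clock 43.3
joints [-1.39   0.841  0.831  1.832 -0.818  0.854  1.393]
tcp_pos [0.473 0.424 0.002]
orientation [-4.800e-02 -3.141e+00  1.000e-03]
contact_force [ 0.353 -0.506  0.172]
grip_width 0.03
gripper_force 0.0
[0.6, -0.7, 21.8] [-0.001, -0.0, -0.001]
```

Call:
step_arm(moves=[[0, -1, 10, 0, 0, 0, 30], [0, -1, 17, 0, 0, 0, 30], [0, -1, 21, 0, 0, 0, 30], [0, -1, 21, 0, 0, 0, 30], [0, -1, 21, 0, 0, 0, 30]])

```text
clock: 43.8
tcp_pos: [0.4714, 0.4235, -0.0207]
orientation: [-0.046, -3.139, 0.003]
contact_force: [-0.5, -0.0, 0.4]
grip_width: 0.0302
gripper_force: 0.0
```

Call:
step_arm(moves=[[0, 0, 0, 0, 0, 0, 15], [0, 0, 0, 0, 0, 0, 3], [0, 0, 0, 0, 0, 0, 0], [0, 0, 0, 0, 0, 0, 0], [0, 0, 0, 0, 0, 0, 0]], grip_force=45)

```text
clock: 44.3
tcp_pos: [0.4716, 0.4235, -0.0204]
orientation: [-0.046, -3.14, 0.002]
contact_force: [-0.8, -0.2, 3.1]
grip_width: 0.0047
gripper_force: 44.1
```

Call:
step_arm(moves=[[0, 0, -10, 0, 0, 0, 0], [0, 0, -40, 0, 0, 0, 0], [0, 0, -80, 0, 0, 0, 0], [0, 0, -100, 0, 0, 0, 0], [0, 0, -100, 0, 0, 0, 0]])

```text
clock: 44.8
tcp_pos: [0.4734, 0.4247, 0.0829]
orientation: [0.046, 3.139, 0.004]
contact_force: [0.2, 0.1, -1.3]
grip_width: 0.0051
gripper_force: 44.1
```

```bash
python3 - <<'E'
from h import *
st()
# grasp was +11 mm of the spoon's middle along its axis
y=-.053;l2=np.array([.4678,.144]);g=l2+.011*np.array([np.cos(y),np.sin(y)]);print(g);go(g[0],g[1],.085,y)
import tools;tools.tools('wrist',False)
f=load('wrist');C=cloud(f);m=(C[...,2]>.06)&(C[...,2]<.14)&(C[...,0]<.452)&(C[...,0]>.37)&(abs(C[...,1]-.425)<.04);print('in hand',m.sum(),C[m].mean(0),C[m].min(0))
E
```

```text
clock 44.8
joints [-1.451  0.747  0.932  1.801 -0.722  0.972  1.329]
tcp_pos [0.473 0.425 0.083]
orientation [0.046 3.139 0.004]
contact_force [ 0.166  0.087 -1.268]
grip_width 0.005
gripper_force 44.096
[0.47878455 0.14341727]
[-13.6, -281.0, -2.7] [0.002, 0.002, 0.024]
wrist px [386  88  42 221] 6088 c 449 483 size 151 28 ang(x) 0.074 ztop 0.0132 rgb [133. 101.  65.]
in hand 4803 [0.40719829 0.42685901 0.11112936] [0.37432913 0.42193914 0.10314262]
```

Call:
step_arm(moves=[[-2, -50, 0, 0, 0, 0.01, 0], [-5, -100, 0, 0, 0, 0.024, 0], [-8, -150, 0, 0, 0, 0.024, 0], [-10, -200, 0, 0, 0, 0.024, 0], [-13, -245, 0, 0, 0, 0.024, 0], [-14, -281, 0, 0, 0, 0.024, 0], [-14, -281, 0, 0, 0, 0.024, 0], [-14, -281, 0, 0, 0, 0.024, 0]])

```text
clock: 45.65
tcp_pos: [0.4766, 0.1417, 0.0791]
orientation: [-0.087, -3.137, 0.003]
contact_force: [-0.0, 1.1, -0.4]
grip_width: 0.0048
gripper_force: 44.1
```

```bash
python3 - <<'E'
from h import *
st();go(.4788,.1434,-.015,-.053)
f=grab('wrist');C=cloud(f);m=(C[...,2]>.06)&(C[...,2]<.14)&(C[...,0]<.455)&(C[...,0]>.37)&(abs(C[...,1]-.145)<.04);print('in hand',m.sum(),C[m].mean(0),C[m].min(0))
E
```

```text
clock 45.65
joints [-1.162  0.553  0.982  2.127 -0.652  0.803  1.749]
tcp_pos [0.477 0.142 0.079]
orientation [-8.700e-02 -3.137e+00  3.000e-03]
contact_force [-0.041  1.055 -0.372]
grip_width 0.005
gripper_force 44.142
[-2.5, 2.0, 94.0] [-0.002, -0.004, -0.002]
in hand 4803 [0.41048489 0.14577626 0.10768497] [0.37761548 0.14074595 0.10012631]
```

Call:
step_arm(moves=[[-2, 2, 40, 0, 0, 0, 0], [-2, 2, 75, 0, 0, 0, 0], [-2, 2, 90, 0, 0, 0, 0], [-2, 2, 95, 0, 0, 0, 0], [-2, 2, 95.5, 0, 0, 0, 0], [-2, 2, 95.5, 0, 0, 0, 0], [-2, 2, 95.5, 0, 0, 0, 0]])

```text
clock: 46.4
tcp_pos: [0.48, 0.1446, -0.015]
orientation: [-0.083, -3.14, 0.001]
contact_force: [-0.1, 0.4, -1.2]
grip_width: 0.0047
gripper_force: 44.1
```

Call:
step_arm(moves=[[0, 0, 0, 0, 0, 0, 8], [0, 0, 0, 0, 0, 0, 12], [0, 0, 0, 0, 0, 0, 16], [0, 0, 0, 0, 0, 0, 16], [0, 0, -20, 0, 0, 0, 16], [0, 0, -60, 0, 0, 0, 16], [0, 0, -110, 0, 0, 0, 30], [0, 0, -160, 0, 0, 0, 30]])

```text
clock: 47.2
tcp_pos: [0.479, 0.1437, 0.1456]
orientation: [-0.085, -3.137, 0.004]
contact_force: [0.9, 1.9, 1.1]
grip_width: 0.0299
gripper_force: 0.0
```

```bash
python3 inlane.py; python3 -c "
from h import *
go(.455,.4845,.12,.075)"
```

```text
clock 47.2
joints [-1.273  0.467  1.115  2.072 -0.527  0.927  1.65 ]
tcp_pos [0.479 0.144 0.146]
orientation [-0.085 -3.137  0.004]
contact_force [0.853 1.927 1.076]
grip_width 0.03
gripper_force 0.0
wrist lane 1 empty 0
wrist lane 2 2458 ((-3.9283599853515625, 45.953468322753906), (165.0087890625, 40.05634689331055), 0.5681780576705933) x [-80.81657967  76.79590134] dy [-16.73985321   1.55389404  18.6250087 ] z [12.56614349 19.71291731]
wrist lane 3 1671 ((0.377197265625, 103.10791015625), (131.1256561279297, 11.825885772705078), 0.8277266621589661) x [-61.31519051  62.66306267] dy [-4.66799011 -0.34120178  5.0350708 ] z [11.64004499 13.66767541]
top lane 1 139 ((0.7658920288085938, -11.608192443847656), (47.28205108642578, 177.79063415527344), 89.662109375) x [-87.10460495  86.76362442] dy [-22.22401138  -1.95595455  22.81782768] z [ 7.56130054 12.21566454]
top lane 2 empty 6
top lane 3 empty 0
[46.6, 337.5, 30.1] [0.003, 0.006, -0.129]
```

Spoon placed mid-lane 2. Now the brush.

Call:
step_arm(moves=[[8, 50, 10, 0, 0, -0.03, 34], [16, 100, 20, 0, 0, -0.06, 34], [24, 150, 30, 0, 0, -0.1, 34], [32, 200, 30, 0, 0, -0.129, 34], [38, 250, 30, 0, 0.006, -0.129, 34], [46, 300, 30, 0.003, 0.006, -0.129, 34], [54, 337, 30, 0.003, 0.006, -0.129, 34], [54, 337, 30, 0.003, 0.006, -0.129, 34]])

```text
clock: 48.1
tcp_pos: [0.4397, 0.4917, 0.1119]
orientation: [0.136, -3.129, 0.004]
contact_force: [-0.1, -0.1, -0.5]
grip_width: 0.0338
gripper_force: 0.0
```

Call:
step_arm(moves=[[0, 0, 0, 0, 0, 0, 34], [0, 0, 0, 0, 0, 0, 34]])

```text
clock: 48.3
tcp_pos: [0.444, 0.4817, 0.1134]
orientation: [0.115, -3.131, 0.009]
contact_force: [-1.6, -2.1, -0.1]
grip_width: 0.0341
gripper_force: 0.0
```

```bash
python3 - <<'E'
from h import *
import tools;tools.tools('wrist',False);st();go(.447,.4835,0,.075)
E
```

```text
wrist px [305 141  35 186] 4278 c 449 485 size 150 28 ang(x) 0.069 ztop 0.0132 rgb [161. 123.  81.]
clock 48.35
joints [-1.529  0.739  0.941  1.721 -0.679  1.053  1.293]
tcp_pos [0.444 0.482 0.114]
orientation [ 0.114 -3.131  0.008]
contact_force [-0.294 -0.753  0.248]
grip_width 0.034
gripper_force 0.0
[-3.9, 2.3, 113.6] [-0.005, -0.009, -0.002]
```

Call:
step_arm(moves=[[-4, 2, 40, 0, -0.006, 0, 34], [-4, 2, 80, 0, -0.006, 0, 34], [-4, 2, 105, 0, -0.006, 0, 34], [-4, 2, 113, 0, -0.006, 0, 34], [-4, 2, 113, 0, -0.006, 0, 34], [-4, 2, 113, 0, -0.006, 0, 34]])

```text
clock: 48.95
tcp_pos: [0.4477, 0.4854, 0.0023]
orientation: [0.117, -3.139, 0.004]
contact_force: [0.0, 0.3, 0.2]
grip_width: 0.034
gripper_force: 0.0
```

```bash
python3 -c "
from h import *
st();go(.447,.4838,-.0205,.073)"
```

```text
clock 48.95
joints [-1.459  0.865  0.819  1.765 -0.8    0.884  1.373]
tcp_pos [0.448 0.485 0.002]
orientation [ 0.117 -3.139  0.004]
contact_force [0.021 0.326 0.232]
grip_width 0.034
gripper_force 0.0
[0.8, -1.5, 22.8] [-0.003, -0.001, 0.002]
```

Call:
step_arm(moves=[[1, -1.5, 10, 0, 0, 0, 34], [1, -1.5, 17, 0, 0, 0, 34], [1, -1.5, 22, 0, 0, 0, 34], [1, -1.5, 22, 0, 0, 0, 34], [1, -1.5, 22, 0, 0, 0, 34]])

```text
clock: 49.45
tcp_pos: [0.4455, 0.4838, -0.0213]
orientation: [0.119, -3.137, 0.007]
contact_force: [0.6, 0.3, 0.5]
grip_width: 0.0339
gripper_force: 0.0
```

Call:
step_arm(moves=[[0, 0, 0, 0, 0, 0, 18], [0, 0, 0, 0, 0, 0, 6], [0, 0, 0, 0, 0, 0, 3], [0, 0, 0, 0, 0, 0, 3]], grip_force=45)

```text
clock: 49.85
tcp_pos: [0.4458, 0.484, -0.0208]
orientation: [0.119, -3.138, 0.005]
contact_force: [-0.0, -0.5, 4.3]
grip_width: 0.0127
gripper_force: 45.1
```

Call:
step_arm(moves=[[0, 0, -10, 0, 0, 0, 3], [0, 0, -40, 0, 0, 0, 3], [0, 0, -80, 0, 0, 0, 3], [0, 0, -100, 0, 0, 0, 3], [0, 0, -100, 0, 0, 0, 3]])

```text
clock: 50.35
tcp_pos: [0.4476, 0.4854, 0.0826]
orientation: [-0.119, 3.138, 0.0]
contact_force: [-0.3, 0.3, -1.2]
grip_width: 0.0121
gripper_force: 44.7
```

```bash
python3 - <<'E'
from h import *
st();go(.4642,.0872,.085,-.053)
E
```

```text
clock 50.35
joints [-1.512  0.774  0.909  1.737 -0.715  0.997  1.317]
tcp_pos [0.448 0.485 0.083]
orientation [-0.119  3.138  0.   ]
contact_force [-0.3    0.272 -1.244]
grip_width 0.012
gripper_force 44.714
[13.5, -398.3, -2.4] [0.0, 0.002, 0.129]
```

Call:
step_arm(moves=[[2, -50, -10, 0, 0, 0.02, 3], [3, -100, -15, 0, 0, 0.04, 3], [5, -150, -15, 0, 0, 0.06, 3], [7, -200, -15, 0, 0, 0.08, 3], [9, -250, -10, 0, 0, 0.1, 3], [10, -300, -5, 0, 0, 0.12, 3], [12, -350, -3, 0, 0, 0.129, 3], [13, -398, -2, 0, 0, 0.129, 3]])

```text
clock: 51.15
tcp_pos: [0.4617, 0.0846, 0.0818]
orientation: [-0.083, -3.137, 0.007]
contact_force: [0.9, -1.1, -0.0]
grip_width: 0.0123
gripper_force: 44.7
```

Call:
step_arm(moves=[[0, 0, 0, 0, 0, 0, 3], [0, 0, 0, 0, 0, 0, 3]])

```text
clock: 51.35
tcp_pos: [0.4624, 0.0852, 0.0821]
orientation: [-0.089, -3.138, 0.006]
contact_force: [0.8, 0.3, 0.2]
grip_width: 0.0122
gripper_force: 44.7
```

```bash
python3 - <<'E'
from h import *
st();go(.4642,.0872,-.0165,-.053)
f=grab('wrist');C=cloud(f);im=f['image'].astype(int)
m=(C[...,2]>.06)&(C[...,2]<.15)&(C[...,0]<.44)&(C[...,0]>.36)&(abs(C[...,1]-.08)<.05);print('in hand',m.sum(),C[m].mean(0),C[m].min(0),C[m].max(0))
E
```

```text
clock 51.35
joints [-1.101  0.507  1.009  2.185 -0.623  0.775  1.835]
tcp_pos [0.462 0.085 0.082]
orientation [-0.089 -3.138  0.006]
contact_force [0.828 0.312 0.211]
grip_width 0.012
gripper_force 44.697
[-2.0, 2.5, 98.6] [-0.004, -0.003, -0.004]
in hand 4565 [0.41406507 0.08857108 0.11484706] [0.39017732 0.08022078 0.11018471] [0.43999867 0.09649255 0.1179617 ]
```

Call:
step_arm(moves=[[-2, 2.5, 40, 0, 0, 0, 3], [-2, 2.5, 75, 0, 0, 0, 3], [-2, 2.5, 92, 0, 0, 0, 3], [-2, 2.5, 98, 0, 0, 0, 3], [-2, 2.5, 98.5, 0, 0, 0, 3], [-2, 2.5, 98.5, 0, 0, 0, 3], [-2, 2.5, 98.5, 0, 0, 0, 3]])

```text
clock: 52.1
tcp_pos: [0.4656, 0.0889, -0.0153]
orientation: [-0.082, -3.14, 0.006]
contact_force: [-0.1, -0.2, -0.7]
grip_width: 0.0122
gripper_force: 44.7
```

Call:
step_arm(moves=[[0, 0, 0, 0, 0, 0, 15], [0, 0, 0, 0, 0, 0, 17], [0, 0, 0, 0, 0, 0, 17], [0, 0, -20, 0, 0, 0, 17], [0, 0, -60, 0, 0, 0, 17], [0, 0, -110, 0, 0, 0, 25], [0, 0, -150, 0, 0, 0, 25]])

```text
clock: 52.8
tcp_pos: [0.4651, 0.0884, 0.1358]
orientation: [-0.085, -3.139, 0.007]
contact_force: [0.3, 1.2, 0.6]
grip_width: 0.0252
gripper_force: 0.0
```

```bash
python3 inlane.py; python3 - <<'E'
from h import *
# guard bar in the top view
t=load('top');C=cloud(t);m=(C[...,2]>.22)&(C[...,2]<.31)&(abs(C[...,1]+.15)<.08)&(C[...,0]>.5)&(C[...,0]<.62);P=C[m];Q=P[P[:,2]>.26];print('bar',len(Q),Q.mean(0),Q.max(0))
# tool pose for the raised bar
go(.5605-.004,-.1425,.226+.08,np.pi/2-np.pi/2)
M=frame((-.06,.998,0));print(plan((.52,-.1,.36),M),plan((.5605,-.1425,.31),M))
E
```

```text
clock 52.8
joints [-1.212  0.433  1.133  2.139 -0.51   0.879  1.742]
tcp_pos [0.465 0.088 0.136]
orientation [-0.085 -3.139  0.007]
contact_force [0.307 1.23  0.59 ]
grip_width 0.025
gripper_force 0.0
wrist lane 1 3738 ((3.1168441772460938, -10.091561317443848), (150.46820068359375, 27.107685089111328), 0.9032086730003357) x [-69.90227966  76.40608047] dy [-9.83131931  2.38181543 13.73566463] z [14.68046303 16.5999789 ]
wrist lane 2 2346 ((-3.6133575439453125, 41.2877311706543), (165.2537078857422, 40.14275360107422), 4.943315029144287) x [-80.2353405   75.99376259] dy [-15.36268539   2.47110176  19.07116776] z [12.1071341  19.57626407]
wrist lane 3 1804 ((0.363250732421875, 102.56436157226562), (10.92507266998291, 131.00506591796875), 89.93020629882812) x [-61.32511734  63.21679916] dy [-4.83684265 -1.1230278   4.40469406] z [11.46296748 13.59833093]
top lane 1 empty 0
top lane 2 empty 0
top lane 3 169 ((6.972526550292969, 102.0609130859375), (166.0302734375, 47.43610382080078), 0.482919305562973) x [-65.38283356  89.88159485] dy [-16.45151794   2.72831726  22.16937408] z [11.00592471 19.29300242]
bar 167 [ 0.55617867 -0.14238369  0.2710573 ] [ 0.56228158 -0.10008324  0.27750858]
[-101.4, -227.0, -167.5] [-0.001, 0.005, -0.053]
(array([ -62.9, -186.5, -221.7]), array([0.003, 0.004, 1.457])) (array([-105.4, -226.8, -171.5]), array([0.003, 0.004, 1.457]))
```

All three tools are in their lanes. Next I'll regrip the bar and lower the guard.

Call:
step_arm(moves=[[-20, -40, -60, 0, 0, 0.15, 24], [-40, -80, -120, 0, 0, 0.3, 24], [-60, -120, -190, 0, 0, 0.45, 24], [-63, -160, -200, 0, 0, 0.6, 24], [-63, -187, -205, 0, 0, 0.75, 24], [-63, -187, -205, 0, 0, 0.9, 24], [-63, -187, -205, 0, 0, 1.05, 24], [-63, -187, -205, 0, 0, 1.2, 24]])

```text
clock: 53.7
tcp_pos: [0.5183, -0.1019, 0.3397]
orientation: [1.853, 2.535, -0.005]
contact_force: [0.0, 0.7, -0.7]
grip_width: 0.0242
gripper_force: 0.0
```

```bash
python3 - <<'E'
from h import *
st();M=frame((-.06,.998,0));print(plan((.5605,-.1425,.32),M))
E
```

```text
clock 53.7
joints [-1.012  0.363  1.432  1.773 -0.367  1.332  0.809]
tcp_pos [ 0.518 -0.102  0.34 ]
orientation [ 1.853  2.535 -0.005]
contact_force [ 0.004  0.703 -0.702]
grip_width 0.024
gripper_force 0.0
(array([-51.4,  27.9,  19.8]), array([-0.002,  0.003,  0.248]))
```

Call:
step_arm(moves=[[-13, 7, 5, 0, 0, 0.1, 24], [-26, 14, 10, 0, 0, 0.2, 24], [-40, 21, 15, 0, 0, 0.248, 24], [-51, 28, 15, 0, 0, 0.248, 24], [-51, 28, 15, 0, 0, 0.248, 24], [-51, 28, 15, 0, 0, 0.248, 24]])

```text
clock: 54.3
tcp_pos: [0.5605, -0.1402, 0.324]
orientation: [2.143, 2.296, -0.008]
contact_force: [-0.8, -0.0, -1.1]
grip_width: 0.0239
gripper_force: 0.0
```

```bash
python3 - <<'E'
from h import *
st();M=frame((-.06,.998,0));print(plan((.5605,-.1425,.226),M))
f=grab('wrist');C=cloud(f);m=(C[...,2]>.235)&(C[...,2]<.29)&(C[...,0]>.53)&(C[...,0]<.6)&(C[...,1]>-.13)&(C[...,1]<-.1);P=C[m];print('bar',len(P),P.mean(0),np.percentile(P,[3,97],0))
for y in (-.125,-.115,-.11):
    q=P[abs(P[:,1]-y)<.004]; q=q[q[:,2]>np.percentile(q[:,2],60)] if len(q) else q
    print(y,q.mean(0) if len(q) else None)
E
```

```text
clock 54.3
joints [-0.783  0.498  1.338  1.688 -0.49   1.357  0.706]
tcp_pos [ 0.561 -0.14   0.324]
orientation [ 2.143  2.296 -0.008]
contact_force [-0.756 -0.    -1.094]
grip_width 0.024
gripper_force 0.0
(array([-1.9,  0.2, 98. ]), array([-0.003,  0.004,  0.009]))
bar 870 [ 0.55742025 -0.11307055  0.26725131] [[ 0.54977354 -0.12896391  0.24230351]
 [ 0.56322511 -0.10035414  0.27222551]]
-0.125 [ 0.55921472 -0.124774    0.27154794]
-0.115 [ 0.55843963 -0.11493571  0.27156927]
-0.11 [ 0.55808266 -0.11017288  0.27155813]
```

Call:
step_arm(moves=[[-2, 0, 30, 0, 0, 0, 24], [-2, 0, 60, 0, 0, 0, 24], [-2, 0, 85, 0, 0, 0.009, 24], [-2, 0, 100, 0, 0, 0.009, 24], [-2, 0, 101, 0, 0, 0.009, 24], [-2, 0, 101, 0, 0, 0.009, 24]])

```text
clock: 54.95
tcp_pos: [0.5612, -0.1424, 0.2243]
orientation: [2.151, 2.287, -0.006]
contact_force: [-0.0, -0.2, 1.2]
grip_width: 0.0238
gripper_force: 0.0
```

Call:
step_arm(moves=[[0, 0, 0, 0, 0, 0, 12], [0, 0, 0, 0, 0, 0, 4], [0, 0, 0, 0, 0, 0, 0], [0, 0, 0, 0, 0, 0, 0]], grip_force=25)

```text
clock: 55.35
tcp_pos: [0.5604, -0.1428, 0.2248]
orientation: [2.153, 2.287, -0.006]
contact_force: [-5.5, 2.2, 6.4]
grip_width: 0.0088
gripper_force: 24.6
```

```bash
python3 - <<'E'
from h import *
st()
a0=1.75;rr=134
for a in np.arange(1.75,-.04,-.05): print(round(a,2),round(rr*(np.cos(a0)-np.cos(a)),1),round(-rr*(np.sin(a)-np.sin(a0)),1),end=' | ')
E
```

```text
clock 55.35
joints [-0.711  0.576  1.236  1.819 -0.586  1.181  0.774]
tcp_pos [ 0.56  -0.143  0.225]
orientation [ 2.153  2.287 -0.006]
contact_force [-5.534  2.192  6.432]
grip_width 0.009
gripper_force 24.614
1.75 0.0 -0.0 | 1.7 -6.6 -1.0 | 1.65 -13.3 -1.7 | 1.6 -20.0 -2.1 | 1.55 -26.7 -2.1 | 1.5 -33.4 -1.8 | 1.45 -40.0 -1.2 | 1.4 -46.7 -0.2 | 1.35 -53.2 1.1 | 1.3 -59.7 2.7 | 1.25 -66.1 4.7 | 1.2 -72.4 7.0 | 1.15 -78.6 9.5 | 1.1 -84.7 12.4 | 1.05 -90.6 15.6 | 1.0 -96.3 19.1 | 0.95 -101.8 22.9 | 0.9 -107.2 26.9 | 0.85 -112.3 31.2 | 0.8 -117.2 35.7 | 0.75 -121.9 40.5 | 0.7 -126.4 45.5 | 0.65 -130.6 50.8 | 0.6 -134.5 56.2 | 0.55 -138.1 61.8 | 0.5 -141.5 67.6 | 0.45 -144.5 73.6 | 0.4 -147.3 79.7 | 0.35 -149.8 85.9 | 0.3 -151.9 92.3 | 0.25 -153.7 98.7 | 0.2 -155.2 105.2 | 0.15 -156.4 111.8 | 0.1 -157.2 118.5 | 0.05 -157.7 125.2 | -0.0 -157.9 131.9 |
```

Call:
step_arm(moves=[[0, -7, -1, 0, 0, 0, 0], [0, -13, -2, 0, 0, 0, 0], [0, -20, -2, 0, 0, 0, 0], [0, -27, -2, 0, 0, 0, 0], [0, -33, -2, 0, 0, 0, 0], [0, -40, -1, 0, 0, 0, 0], [0, -47, 0, 0, 0, 0, 0], [0, -47, 0, 0, 0, 0, 0]])

```text
clock: 56.15
tcp_pos: [0.5124, -0.1457, 0.2237]
orientation: [2.154, 2.286, -0.008]
contact_force: [-2.2, -0.2, 6.5]
grip_width: 0.0089
gripper_force: 25.8
```

Call:
step_arm(moves=[[0, -6.5, 1.5, 0, 0, 0, 0], [0, -13, 3, 0, 0, 0, 0], [0, -19.5, 5, 0, 0, 0, 0], [0, -26, 7, 0, 0, 0, 0], [0, -32, 10, 0, 0, 0, 0], [0, -38, 12.5, 0, 0, 0, 0], [0, -44, 16, 0, 0, 0, 0], [0, -44, 16, 0, 0, 0, 0]])

```text
clock: 56.95
tcp_pos: [0.4683, -0.1482, 0.2071]
orientation: [-2.154, -2.286, 0.008]
contact_force: [-0.4, -3.2, 0.5]
grip_width: 0.0093
gripper_force: 25.3
```

```bash
python3 - <<'E'
from h import *
st();o=r.get_obs();b=o['tcp_pos']+[0,0,.044];d=b-np.array([.537,-.145,.135]);print('r',np.hypot(d[0],d[2]),'ang',np.arctan2(d[2],-d[0]))
E
```

```text
clock 56.95
joints [-0.856  0.452  1.359  2.031 -0.502  1.069  0.799]
tcp_pos [ 0.468 -0.148  0.207]
orientation [-2.154 -2.286  0.008]
contact_force [-0.397 -3.248  0.528]
grip_width 0.009
gripper_force 25.33
r 0.13483932910799512 ang 1.0365658095125276
```

Call:
step_arm(moves=[[0, -5.7, 3.5, 0, 0, 0, 0], [0, -11, 7, 0, 0, 0, 0], [0, -16.5, 11, 0, 0, 0, 0], [0, -21.5, 15.5, 0, 0, 0, 0], [0, -26.5, 20, 0, 0, 0, 0], [0, -31, 25, 0, 0, 0, 0], [0, -36, 30, 0, 0, 0, 0], [0, -40, 35, 0, 0, 0, 0]])

```text
clock: 57.75
tcp_pos: [0.4299, -0.1505, 0.1724]
orientation: [2.152, 2.287, -0.006]
contact_force: [0.8, -2.6, 2.8]
grip_width: 0.0086
gripper_force: 25.6
```

Call:
step_arm(moves=[[0, -4, 5.5, 0, 0, 0, 0], [0, -7.5, 11, 0, 0, 0, 0], [0, -11, 17, 0, 0, 0, 0], [0, -14, 23, 0, 0, 0, 0], [0, -16.5, 29, 0, 0, 0, 0], [0, -19, 35, 0, 0, 0, 0], [0, -21, 41.5, 0, 0, 0, 0], [0, -21, 41.5, 0, 0, 0, 0]])

```text
clock: 58.55
tcp_pos: [0.4086, -0.1518, 0.1306]
orientation: [2.153, 2.287, -0.007]
contact_force: [2.8, 0.2, -2.7]
grip_width: 0.009
gripper_force: 25.5
```

```bash
python3 - <<'E'
from h import *
st();o=r.get_obs();b=o['tcp_pos']+[0,0,.044];d=b-np.array([.537,-.145,.135]);print('r',np.hypot(d[0],d[2]),'ang',np.arctan2(d[2],-d[0]))
E
```

```text
clock 58.55
joints [-0.8    0.44   1.281  2.226 -0.559  0.865  0.898]
tcp_pos [ 0.409 -0.152  0.131]
orientation [ 2.153  2.287 -0.007]
contact_force [ 2.843  0.247 -2.656]
grip_width 0.009
gripper_force 25.455
r 0.13442413047381296 ang 0.29929801838168996
```

Call:
step_arm(moves=[[0, -2, 6, 0, 0, 0, 0], [0, -3, 12, 0, 0, 0, 0], [0, -4, 18, 0, 0, 0, 0], [0, -5, 24, 0, 0, 0, 0], [0, -5.5, 30, 0, 0, 0, 0], [0, -6, 34, 0, 0, 0, 0], [0, -6, 34, 0, 0, 0, 0]])

```text
clock: 59.25
tcp_pos: [0.4028, -0.1522, 0.0969]
orientation: [2.153, 2.287, -0.007]
contact_force: [1.7, 2.4, -1.3]
grip_width: 0.0084
gripper_force: 26.0
```

Call:
step_arm(moves=[[0, 0, 2, 0, 0, 0, 0], [0, 0, 4, 0, 0, 0, 0], [0, 0, 4, 0, 0, 0, 0]])

```text
clock: 59.55
tcp_pos: [0.4028, -0.1523, 0.0932]
orientation: [2.152, 2.287, -0.007]
contact_force: [0.7, 3.4, -0.1]
grip_width: 0.0086
gripper_force: 26.0
```

Call:
step_arm(moves=[[0, 0, 1, 0, 0, 0, 0], [0, 0, 2, 0, 0, 0, 0], [0, 0, 2, 0, 0, 0, 0]])

```text
clock: 59.85
tcp_pos: [0.4027, -0.1523, 0.0913]
orientation: [2.153, 2.287, -0.007]
contact_force: [-0.9, 5.1, -1.5]
grip_width: 0.0089
gripper_force: 26.2
```

Call:
step_arm(moves=[[0, 0, 1, 0, 0, 0, 0], [0, 0, 2, 0, 0, 0, 0], [0, 0, 2, 0, 0, 0, 0]])

```text
clock: 60.15
tcp_pos: [0.4027, -0.1523, 0.0897]
orientation: [2.153, 2.288, -0.006]
contact_force: [-2.3, 6.3, 10.2]
grip_width: 0.0091
gripper_force: 27.1
```

Call:
step_arm(moves=[[0, 0, 1, 0, 0, 0, 0], [0, 0, 1.5, 0, 0, 0, 0], [0, 0, 1.5, 0, 0, 0, 0]])

```text
clock: 60.45
tcp_pos: [0.4028, -0.1523, 0.0891]
orientation: [-2.153, -2.286, 0.004]
contact_force: [-8.6, 8.9, 32.5]
grip_width: 0.0089
gripper_force: 29.0
```

Call:
step_arm(moves=[[0, 0, -1, 0, 0, 0, 4], [0, 0, -1, 0, 0, 0, 22], [0, 0, -1, 0, 0, 0, 22], [0, 0, -1, 0, 0, 0, 22], [0, 0, -40, 0, 0, 0, 24], [0, 0, -80, 0, 0, 0, 24], [20, 0, -120, 0, 0, 0, 40], [60, 0, -140, 0, 0, 0, 40]])

```text
clock: 61.25
tcp_pos: [0.3947, -0.1187, 0.2006]
orientation: [-2.131, -2.267, 0.019]
contact_force: [-0.2, 1.3, -1.0]
grip_width: 0.0398
gripper_force: 0.0
```

```bash
python3 - <<'E'
from h import *
st()
w=grab('wrist');t=grab('top');s=grab('scene')
for n,f in(('w',w),('t',t)):
    C=cloud(f);m=(C[...,2]>.1)&(C[...,2]<.2)&(C[...,0]<.414)&(C[...,0]>.385)&(C[...,1]>-.2)&(C[...,1]<-.1);P=C[m]
    print(n,'bar',len(P),P.mean(0) if len(P) else '',np.percentile(P[:,2],[50,95]) if len(P) else '')
    m=(C[...,2]>.13)&(C[...,2]<.16)&(C[...,0]<.53)&(C[...,0]>.43)&(C[...,1]>-.19)&(C[...,1]<-.11);P=C[m]
    if len(P)>50: print('plate slope',np.polyfit(P[:,0],P[:,2],1),len(P))
a=cv2.resize(t['image'][170:310,150:480],(800,340),interpolation=cv2.INTER_CUBIC)
c=cv2.resize(w['image'],(320,240));d=cv2.resize(s['image'][170:370,230:500],(324,240))
o=np.zeros((590,800,3),np.uint8);o[:340]=a;o[345:585,:320]=c;o[345:585,330:654]=d
cv2.imwrite('pics/m2.png',o[:,:,::-1])
E
```

```text
clock 61.25
joints [-1.092  0.09   1.351  2.177 -0.109  0.981  0.384]
tcp_pos [ 0.395 -0.119  0.201]
orientation [-2.131 -2.267  0.019]
contact_force [-0.188  1.286 -0.987]
grip_width 0.04
gripper_force 0.0
w bar 1908 [ 0.40407942 -0.14826253  0.13838404] [0.13865462 0.14016522]
plate slope [-0.01112815  0.1415059 ] 12415
t bar 56 [ 0.40133195 -0.1191723   0.14015587] [0.13994685 0.14485901]
plate slope [-0.00894351  0.1419298 ] 394
```

View pics/m2.png

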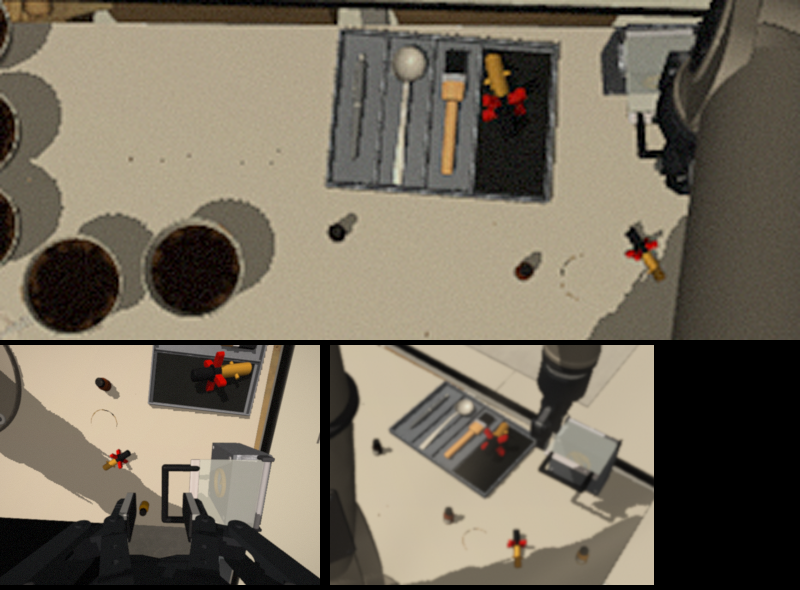

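The montage shows the guard level and shut, the plug in the wide bay, brush, spoon and pen in lanes 1 to 3, and the vials standing. Handing in.

```bash
python3 -c "
from bench import r
print(r.hand_in())"
```

```text
the job is handed in; nothing more can be done
None
```

The job is handed in, with no verdict returned: the plug is unscrewed and lying in the wide bay, brush, spoon and pen lie in lanes 1, 2 and 3, and the guard is shut again (a peak of about 32 N when it was pressed home).

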